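# Return the kiln key to its snap hook and reset the interlock

## Robot

A 7-joint arm with a two-finger parallel gripper is mounted at the origin on the work surface. World frame = base frame: x ahead of the robot, y to its left, z up, the work surface at z = 0. Lengths are in m, angles in degrees, forces in N, time in s.
With the tool pointing down it reaches from about 0.4 to 0.85 m from the base axis. Payload 4.5 kg.
Tool frame: the origin (TCP) lies at the very end of the fingers, on their centre line; the grasp point (between the pads) lies 19 mm behind it; z points along the fingers, y is the direction in which the jaws open and shut (so a half turn about z gives the same grasp; the last joint's range is limited). The gripper opens to 85 mm and grips with 20 to 120 N. Pads are 22 mm wide; open, the fingers measure 114 mm over their backs; the gripper's body (76 mm by 85 mm) begins 54 mm behind the grasp point. The pads swing forward as they close: fully open they stand 13 mm farther back than shut.
Start: joints at [73.786, 39.483, -11.15, 89.685, 9.013, 51.709, -12.324], TCP at [0.195, -0.594, 0.231] pointing down, gripper open.
Joint ranges: [-172.22, 172.22], [-26.19, 119.32], [-84.43, 86.54], [7.71, 146.69], [-57.33, 237.33], [2.42, 119.75], [-152.13, 152.13]. Speed limits (degrees/s): [147.25, 147.25, 180, 180, 180, 180, 180].

## Interface

Orientations are given as a 3x3 rotation matrix whose columns are the frame's x, y, z axes.
In Python, from cell import read_state, camera, camera_info, sign_off, spot_in gives the robot as it stands.
- The arm moves only by the shell command python3 -m creep 'ROWS' [OPENING] [FORCE]. ROWS is JSON, a list of rows, each an object of numbers: "dx", "dy", "dz": the shift along the tool's x, y, z in cm; "yaw": the turn about the tool's z in rad. A call has exactly 10 rows; each row is the pose to reach, as a shift and turn from the pose commanded when the call began, along the tool's axes at that moment; what a row does not reach only later rows make up. A row lasts 1/10 s, in which the tool goes at most 50 mm and 8.59 degrees, less where a joint would pass 70% of its speed; a pose out of reach is approached as far as the arm can. A call with a gripper value outside its range is refused whole. OPENING is the closure, from 0 (fully open) to 1 (shut), set as the call begins (- or left out, the last holds). The fingers move at their own pace and stop on an object; FORCE is the grip in N (left out, the last holds). Time passes only in rows, so rows that repeat a pose let the fingers close, or fill a call up. It gives the time, the measured TCP pose, the force and the opening at its end, in the units of the state.
- read_state(): the state, without advancing time (a new reading comes with each control period).
- camera(name): name is "scene" or "top"; returns the picture (400x640x3 uint8, blue, green, red); there is no depth.
- camera_info(name): a dict with "fx", "fy", "cx", "cy" (pixels), "dist_coeffs" ([k1, k2, p1, p2, k3] as OpenCV has them; the pictures are not rectified), "eye" and "rotation" of the camera in the world. Camera axes: x right, y down, z forward; pixel columns grow to the right and rows downward; lengths in m; the calibration is good to about 2 mm. A picture is of the moment at which its call begins. camera_info takes no time and is no camera call.
- sign_off(): hands the job in, once; it reports no verdict.
Trained networks look in the newest picture that a camera, given by its name, has taken for a name from the list of things; names that differ only in an ending like _2 or _b are one class to them, and where a whole thing is asked for, a point or a joint stands for the part that bears it (a point fixed in the world has none). Each returns a list of dicts, best first, with "p" (0 to 1); they miss things now and then, are a little off and sometimes report something else, mostly with a low value. They report only what shows in the picture. A call takes as long as a camera call. They do not tell look-alikes from the thing itself.
- spot_in(camera, label): "centre" ([column, row] in pixels, amid what is visible of it).
The state is a dict: "t": time; "joint_positions": joint angles; "joint_velocities": joint speeds; "joint_torque": joint torques, N m; "position": TCP position; "tool_rot": TCP orientation; "force": force on the tool from outside, world axes, zero at the start; "moment": the same for the moment, N m; "width": opening from 0.0 (shut) to 1.0 (fully open).
Only numpy, scipy, OpenCV 4.12 (cv2) and the standard library are available. Lean on these libraries where they do the work, as an engineer would, in place of code of your own. Each camera call takes 0.05 s, during which the arm holds its last target.

## Task

Put the kiln key (the oblong wooden fob with a key blade, not the round tag) back on the interlock post: push its steel ring past the snap hook's sprung gate so that the gate snaps shut again and the key hangs freely from the hook. Then reset the interlock by pushing the limit switch's roller arm sideways until it trips, and let it spring back. Leave everything else on the table where it is.

Things in the scene. Friction and masses are not known exactly. Their poses are not given: they have to be found in the camera images.
- key: kiln key lying flat: an oblong wooden fob 70 long (x) x 26 wide (y) x 18 mm thick (z); a rigid steel ring is fixed to its +x end in the fob's plane (it does not swivel), a steel key blade sticks out 28 mm at its -x end, all centred 9 mm above the underside. About 80 g, balancing 5 to 20 mm from the origin towards the ring. Origin: centre of the fob's underside.
- ring_center (a point): centre of the key's steel ring, at (59, 0, 9) mm in the key's frame; the ring is of 6 mm round bar, 46 mm inside and 58 mm outside diameter, so that the middle of its farthest arc lies 85 mm from the key's origin along the key's +x. Axes parallel to the key's.
- station: interlock post, fixed: grey foot 110 x 110 x 12 mm, aluminium upright 30 mm square and 283 mm high, and a steel plate 50 mm wide from 165 to 265 mm high, whose face is 20 mm from the origin towards -x. The snap hook stands out from the plate along the post's -x. Origin: on the table under the upright.
- hook_seat (a point): snap hook: a J of 8 mm steel bar in the post's x-z plane. Point on the bar's axis in the middle of the bowl, 16 mm out from the plate's face, 200 mm above the table; axes parallel to the post's. The bar runs level to 22 mm out, then curves up to the tip. The mouth opens upward between plate and tip (30 mm clear), closed by the gate. A ring in the bowl has its bar's axis 7 to 10 mm above this.
- hook_tip (a point): top of the hook's upright tip (8 mm round bar), 34 mm out from the plate's face and 30 mm above the hook seat.
- gate (a joint): gate angle, rad: 0 = shut, grows to 1.0 as pushed down and inward; sprung shut (0.7 N at the free end starts it, 1.6 N at 0.6). Hold the ring level, far arc over the mouth, the rest outside the tip, and push it straight down: the arc swings the gate and passes its end if the arc's middle is 12 to 26 mm out from the plate; in the bowl the gate shuts over it; let go, the key swings down and hangs.
- gate_end (a point): free end of the gate, a steel flap 30 mm long, 10 wide, 3 thick, hinged at the plate 40 mm above the hook seat and sloping outward and down to the inside of the tip; shut, this point is 24 mm above the seat and 29 mm out from the plate's face.
- switch: roller lever limit switch, fixed: grey housing 34 x 42 mm (x, y), 60 to 135 mm above the table on a steel bracket with a 90 x 90 mm foot. The arm is on its -x face. Origin: on the table under the housing's centre.
- lever (a joint): angle of the roller arm, rad: 0 = upright; it swings one way only, towards the switch's +y, to a stop at 1.0; trips at 0.5 (roller 24 mm sideways, about 2.3 N) and springs back when let go.
- roller (a point): centre of the black roller (18 mm diameter, 12 mm long, axis along the switch's x) at the top of the steel arm (8 mm wide); it is 38 mm from the switch's origin towards -x and 160 mm above the table when upright. The arm's pivot is 50 mm below it.
- tag: round locker tag: a wooden disc 44 mm across and 18 mm thick with a steel ring like the key's at its edge, lying flat; not the key. Origin: centre of the disc's underside
- dish: small terracotta dish, 68 mm across, 30 mm high, standing beside the key. Origin: centre of its underside
- rib: loose strip of light wood, 90 x 12 x 10 mm, lying along the key's other side, its near edge about 45 mm or more from the key's centre line. Origin: centre of its underside
- cup: white ceramic cup, 64 mm across, 80 mm high. Origin: centre of its underside
- bottle: tall white plastic bottle, 56 mm across, 210 mm high, beside the post. Origin: centre of its underside
- jar: amber glass jar, 56 mm across, 75 mm high, beside the limit switch. Origin: centre of its underside
- brush: brush lying on the table to the robot's left, about 20 mm high. Origin: at its underside
Mind the look-alikes: they are no part of the job. Leave any green or red look-alike of the key alone.

How it is judged:
By the outcome, as a careful person would: the job done as asked, in the order asked, and still so for the second after the job is handed in, with the robot touching nothing.
It also fails if it takes over 61 s, if anything falls off the work surface, if the arm or the gripper's body presses on something with over 40 N, if the wrist force passes 120 N, or if a joint passes its speed limit or range.

## Working session

There is one attempt and no reset: what is moved stays moved. The work goes in short steps, Python scripts to look and compute and a shell command to move; the robot and the scene stay as the last step left them, time stands still between calls to the robot, and variables do not carry over. Pictures are saved under pics/ and viewed, and the job is handed in when it is done.

```bash
ls; mkdir -p pics
python3 - <<'E'
from cell import *
import cv2,numpy as np
s=read_state();print({k:np.round(v,3).tolist() for k,v in s.items()})
for n in("scene","top"):
    cv2.imwrite(f"pics/{n}0.png",camera(n)); i=camera_info(n);print(n,i)
    for l in["key","ring_center","station","hook_seat","hook_tip","gate_end","switch","roller","tag","dish","rib","cup","bottle","jar","brush"]:
        pass
E
```

```text
pics
{'t': 0.0, 'joint_positions': [73.785, 39.535, -11.145, 89.747, 9.011, 51.712, -12.324], 'joint_velocities': [0.02, -0.062, 0.127, 0.12, 0.055, 0.009, -0.003], 'joint_torque': [-0.001, -53.961, -1.267, -15.854, 0.009, 0.01, 0.0], 'position': [0.194, -0.593, 0.23], 'tool_rot': [[0.95, 0.312, -0.001], [0.312, -0.95, 0.002], [-0.0, -0.002, -1.0]], 'force': [-0.269, 0.395, 0.546], 'moment': [-0.006, -0.026, 0.004], 'width': 1.0}
scene {'fx': 363.99365631421887, 'fy': 363.99365631421887, 'cx': 321.4157967592428, 'cy': 202.2060877625448, 'dist_coeffs': array([-0.05125144,  0.        ,  0.        ,  0.        ,  0.        ]), 'eye': array([ 0.80135932, -0.48680752,  1.1281733 ]), 'rotation': array([[ 0.86998209,  0.42831122, -0.24429624],
       [ 0.49306957, -0.75937876,  0.42453069],
       [-0.00368212, -0.48978914, -0.87183315]])}
top {'fx': 474.62795573198537, 'fy': 474.62795573198537, 'cx': 321.6006609064003, 'cy': 202.14565899128675, 'dist_coeffs': array([0.04604075, 0.        , 0.        , 0.        , 0.        ]), 'eye': array([0.38326973, 0.02647273, 1.3034819 ]), 'rotation': array([[-0.02416994, -0.9942929 ,  0.10391073],
       [-0.99936076,  0.0212919 , -0.02871789],
       [ 0.02634154, -0.10453842, -0.99417194]])}
```

View pics/scene0.png

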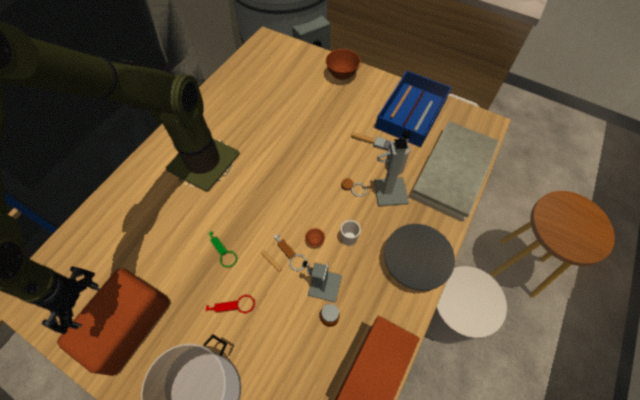

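View pics/top0.png

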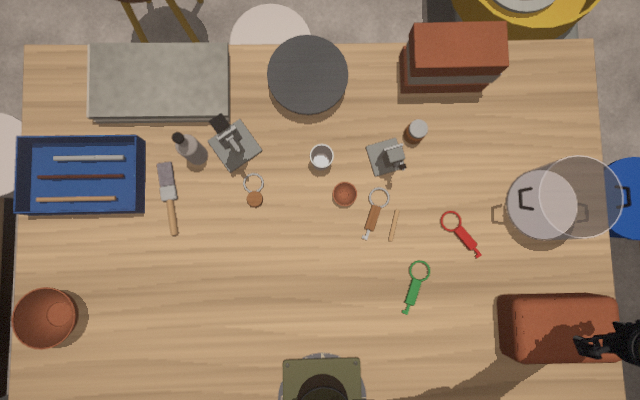

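The scene shows these possible keys (top-image pixels): the wooden fob at (374,215) with its ring at (379,198), the round tag at (254,197), a green look-alike at (415,288) and a red one at (461,235). I choose the wooden oblong fob at (374,215). The post is at (233,147) and the switch at (388,155).

```bash
cat > h.py <<'E'
import numpy as np,cv2
from cell import *
def info(n):
    i=camera_info(n);K=np.array([[i['fx'],0,i['cx']],[0,i['fy'],i['cy']],[0,0,1.]])
    return K,np.array(i['dist_coeffs']),np.array(i['eye']),np.array(i['rotation'])
def ray(n,px):
    K,d,e,R=info(n);u=cv2.undistortPoints(np.array([[px]],float),K,d)[0,0]
    return e,R@np.array([u[0],u[1],1.])
def atz(n,px,z):
    e,r=ray(n,px);return e+r*(z-e[2])/r[2]
def proj(n,P):
    K,d,e,R=info(n);P=np.atleast_2d(np.array(P,float))
    return cv2.projectPoints(P,cv2.Rodrigues(R.T)[0],-R.T@e,K,d)[0][:,0]
def tri(pt,ps):
    A=[];b=[]
    for n,p in(("top",pt),("scene",ps)):
        e,r=ray(n,p);r=r/np.linalg.norm(r);M=np.eye(3)-np.outer(r,r);A.append(M);b.append(M@e)
    return np.linalg.lstsq(np.vstack(A),np.hstack(b),rcond=None)[0]
def crop(n,c,w,h,s,f,pts=None,im=None):
    im=camera(n) if im is None else im
    x0,y0=int(c[0]-w/2),int(c[1]-h/2);o=cv2.resize(im[y0:y0+h,x0:x0+w],None,fx=s,fy=s,interpolation=cv2.INTER_CUBIC)
    if pts is not None:
        for q in pts: cv2.circle(o,(int((q[0]-x0+.5)*s),int((q[1]-y0+.5)*s)),2,(255,0,255),-1)
    cv2.imwrite("pics/"+f,o)
E
python3 - <<'E'
from h import *
for n in("scene","top"):
    for l in["key","ring_center","station","hook_seat","hook_tip","gate_end","switch","roller","tag","dish","rib","bottle"]:
        print(n,l,[(np.round(d['centre'],1).tolist(),round(d['p'],2)) for d in spot_in(n,l)][:4])
im=cv2.imread('pics/top0.png');crop('top',(385,185),100,100,6,'k1.png',im=im);crop('top',(220,150),100,80,7,'s1.png',im=im)
im=cv2.imread('pics/scene0.png');crop('scene',(305,265),100,100,6,'k1s.png',im=im);crop('scene',(385,165),100,80,7,'s1s.png',im=im)
E
```

```text
scene key [([219.6, 247.6], 0.71), ([290.8, 251.4], 0.68), ([225.9, 305.4], 0.59)]
scene ring_center [([224.7, 307.0], 0.93), ([287.3, 250.2], 0.8), ([219.2, 247.9], 0.53), ([271.2, 260.9], 0.49)]
scene station [([393.7, 184.5], 0.62)]
scene hook_seat [([315.8, 239.4], 0.72), ([394.7, 180.3], 0.63)]
scene hook_tip [([395.2, 184.8], 0.63)]
scene gate_end []
scene switch [([323.4, 282.8], 0.67)]
scene roller [([347.7, 185.9], 0.75), ([307.1, 266.0], 0.45)]
scene tag [([346.5, 185.0], 0.53), ([376.0, 138.7], 0.36)]
scene dish [([316.1, 239.3], 0.82)]
scene rib [([268.6, 260.2], 0.42), ([393.2, 180.6], 0.21)]
scene bottle []
top key [([369.8, 217.5], 0.9), ([412.2, 287.5], 0.74), ([464.0, 235.0], 0.67)]
top ring_center [([465.9, 236.0], 0.97), ([407.8, 289.5], 0.9), ([371.8, 211.3], 0.83)]
top station [([234.6, 140.7], 0.74)]
top hook_seat [([232.4, 143.1], 0.85)]
top hook_tip [([232.2, 144.0], 0.9)]
top gate_end [([232.4, 143.3], 0.4)]
top switch [([344.8, 195.1], 0.35)]
top roller [([400.9, 167.2], 0.45), ([169.4, 184.8], 0.33)]
top tag [([255.2, 195.9], 0.51), ([233.5, 142.6], 0.47)]
top dish [([343.4, 195.7], 0.7)]
top rib []
top bottle [([191.9, 144.6], 0.74), ([232.7, 144.1], 0.44)]
```

View pics/k1.png

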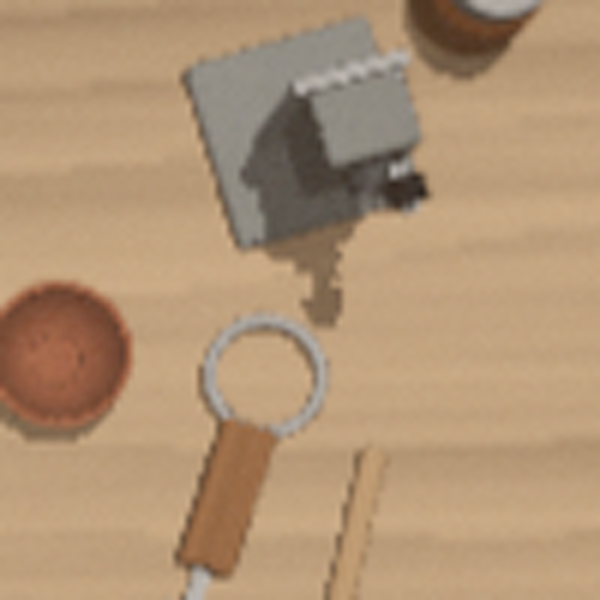

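View pics/s1.png

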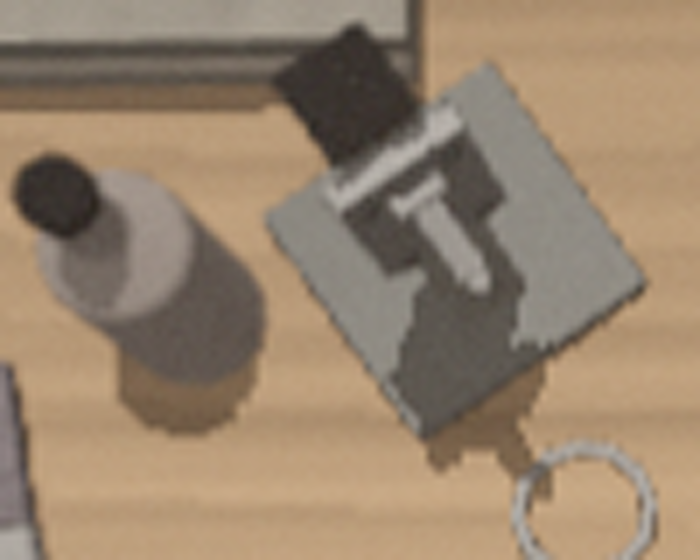

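View pics/k1s.png

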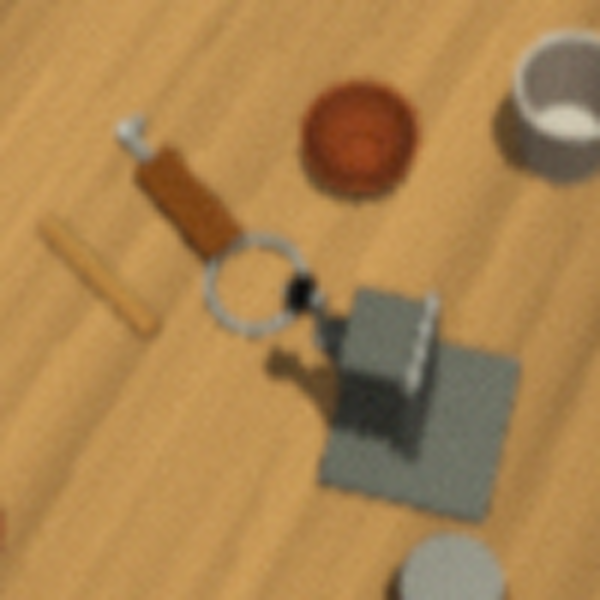

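View pics/s1s.png

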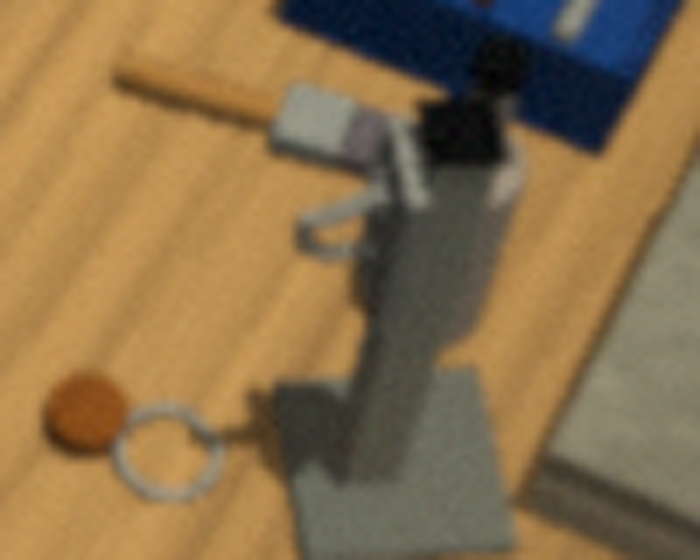

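The key crops show the wooden fob (top pixel about (373,218)) with its blade pointing to the robot and the ring at (379,198). I'll use the corners I read off to fit the poses.

```bash
cat > fit.py <<'E'
from h import *
from scipy.optimize import least_squares
u=lambda pts,x0,y0,s:[(x0+a/s-.5,y0+b/s-.5) for a,b in pts]
def T(p,P): c,s=np.cos(p[2]),np.sin(p[2]);P=np.array(P,float)/1000;return np.c_[p[0]+c*P[:,0]-s*P[:,1],p[1]+s*P[:,0]+c*P[:,1],P[:,2]]
def fit(name,obs,p0):
    f=lambda p:np.concatenate([(proj(n,T(p,P))-np.array(px)).ravel() for n,P,px in obs])
    r=least_squares(f,p0,loss='soft_l1');print(name,np.round(r.x[:2],4),np.round(np.degrees(r.x[2]),2));print(np.round(r.fun,1).tolist());return r.x
K=fit('key',[('top',[(59,0,9),(35,13,18),(35,-13,18),(-35,-13,18),(-35,13,18)],u([(266,376),(230,420),(278,432),(228,578),(178,562)],335,135,6)),
 ('scene',[(59,0,9),(35,13,18),(35,-13,18),(-35,-13,18),(-35,13,18)],u([(257,285),(243,235),(207,257),(135,182),(172,148)],255,215,6))],[.39,-.08,0])
f=[(-55,55,12),(55,55,12),(55,-55,12),(-55,-55,12)]
S=fit('station',[('top',f,u([(265,215),(490,65),(645,280),(425,438)][0:4] and [(265,215),(490,65),(645,280),(425,438)],170,110,7)),] and [
 ('top',[(-55,55,12),(55,55,12),(55,-55,12),(-55,-55,12)],u([(265,215),(490,65),(645,280),(425,438)],170,110,7))],[.55,.2,0])
np.save('K.npy',K);np.save('S.npy',S)
E
python3 fit.py
```

```text
key [ 0.4734 -0.1501] -20.93
[0.8, 0.2, -0.0, -0.9, 1.0, 0.3, 1.0, 0.1, 0.3, -0.4, 0.1, -0.6, 0.9, -1.1, 0.5, 0.1, -0.3, -2.9, -0.1, -1.8]
station [0.6815 0.2243] -55.39
[-0.7, 0.2, 0.2, -1.0, 1.1, 0.1, -0.4, 0.5]
```

```bash
cat >> fit.py <<'E'
S=S.copy();S[2]+=np.pi/2;np.save('S.npy',S)
hook=[(-20-x,0,200) for x in(0,10,16,22)]+[(-54,0,230),(-20,0,240),(-49,0,224)]
pl=[(-20,25,265),(-20,-25,265),(-20,25,165),(-20,-25,165)]+[(a,b,283) for a in(-15,15) for b in(-15,15)]
Q=T(S,np.array(f+hook+pl))
t=np.linspace(0,2*np.pi,24);k=[(35,13,18),(35,-13,18),(-35,-13,18),(-35,13,18),(-63,0,9)]+[(59+26*np.cos(a),26*np.sin(a),9) for a in t]
Kp=T(K,k)
a=cv2.imread('pics/top0.png');b=cv2.imread('pics/scene0.png')
crop('top',(220,150),100,80,7,'o1.png',proj('top',Q),a);crop('scene',(385,165),100,80,7,'o2.png',proj('scene',Q),b)
crop('top',(385,185),100,100,6,'o3.png',proj('top',Kp),a);crop('scene',(305,265),100,100,6,'o4.png',proj('scene',Kp),b)
im=lambda f:cv2.imread('pics/'+f)
cv2.imwrite('pics/oA.png',np.vstack([cv2.resize(np.hstack([im('o1.png'),im('o2.png')]),(800,320)),cv2.resize(np.hstack([im('o3.png'),im('o4.png')]),(800,400))[:280]]))
E
python3 fit.py >/dev/null
```

```text
(no output)
```

View pics/oA.png

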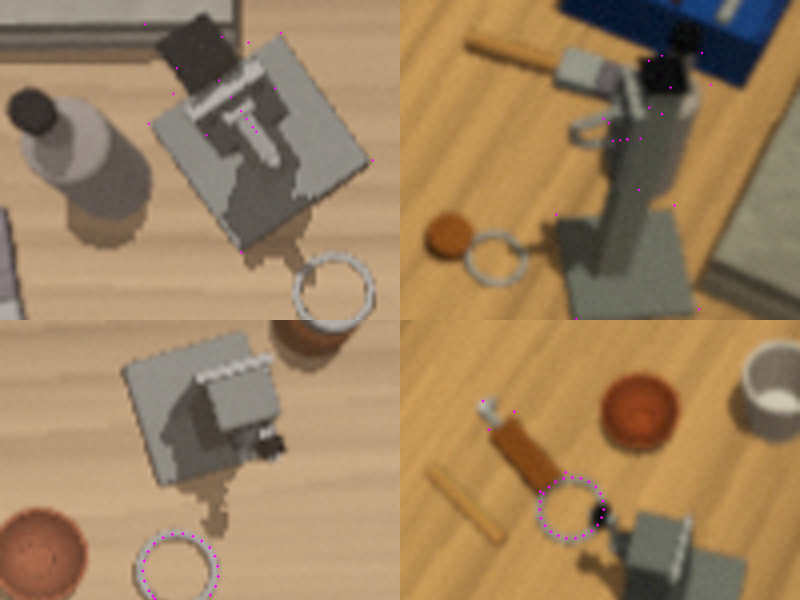

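View pics/o1.png

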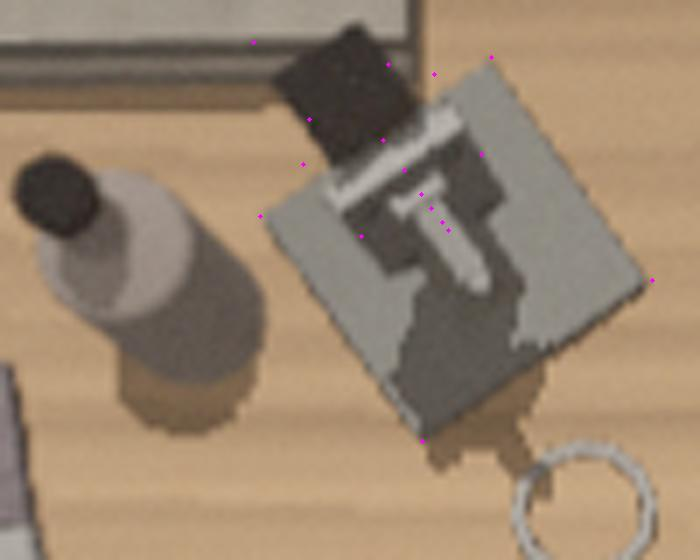

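View pics/o2.png

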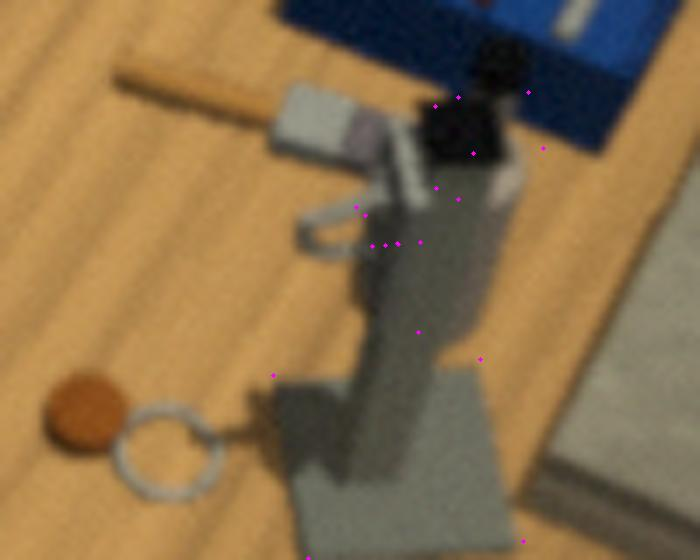

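View pics/o3.png

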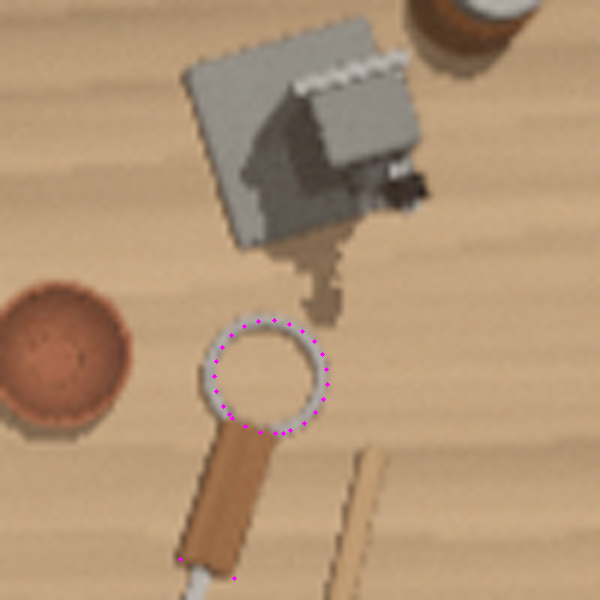

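View pics/o4.png

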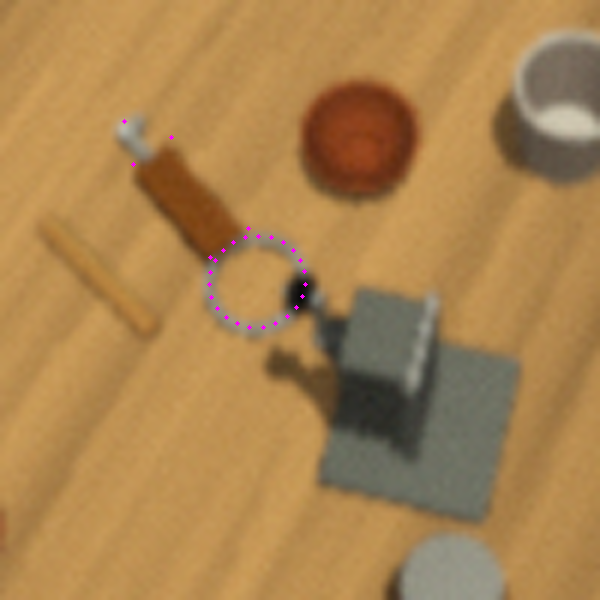

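```bash
cat > fit2.py <<'E'
from fit import *
t=[(15,15,283),(15,-15,283),(-15,-15,283),(-15,15,283),(-20,25,265),(-20,-25,265),(-54,0,230)]
a=('top',t,u([(275,82),(355,22),(420,100),(340,160),(345,212),(468,122),(480,280)],170,110,7))
# orientation check: image left = +y
order=[(15,15,283),(15,-15,283),(-15,-15,283),(-15,15,283)]
S2=fit('st top',[a],[.66,.2,.6])
b=('scene',[(-54,0,230),(-20,25,265),(-20,-25,265)],u([(303,224),(398,115),(425,205)],335,125,7))
S3=fit('st both',[a,b],S2)
S4=fit('scene',[b],S2)
np.save('S.npy',S3)
print(np.round(tri(a[2][6],b[2][0]),4),T(S3,[(-54,0,230)]),T(S2,[(-54,0,230)]))
Q=T(S3,np.array(hook+pl+[(-15,0,12)]))
A=cv2.imread('pics/top0.png');B=cv2.imread('pics/scene0.png')
crop('top',(220,150),100,80,7,'o1.png',proj('top',Q),A);crop('scene',(385,165),100,80,7,'o2.png',proj('scene',Q),B)
cv2.imwrite('pics/oB.png',cv2.resize(np.hstack([im('o1.png'),im('o2.png')]),(800,320)))
E
python3 fit2.py
```

```text
key [ 0.4734 -0.1501] -20.93
[0.8, 0.2, -0.0, -0.9, 1.0, 0.3, 1.0, 0.1, 0.3, -0.4, 0.1, -0.6, 0.9, -1.1, 0.5, 0.1, -0.3, -2.9, -0.1, -1.8]
station [0.6815 0.2243] -55.39
[-0.7, 0.2, 0.2, -1.0, 1.1, 0.1, -0.4, 0.5]
st top [0.6678 0.2152] 36.01
[1.1, 0.6, 0.9, 1.1, -0.2, 0.7, 0.1, 0.3, -1.4, -0.7, -0.7, -1.1, 0.0, -1.5]
st both [0.668 0.215] 36.83
[1.2, 0.7, 0.9, 1.0, -0.0, 0.5, 0.3, 0.2, -1.1, -0.7, -0.5, -1.4, 0.4, -1.8, 2.4, -1.4, -0.3, -0.6, -0.4, -0.2]
scene [0.6681 0.2128] 38.44
[2.3, -0.5, -0.7, 0.1, -0.3, 0.4]
[0.6205 0.1834 0.22  ] [[0.62475661 0.18260602 0.23      ]] [[0.62415884 0.18348202 0.23      ]]
```

View pics/o1.png

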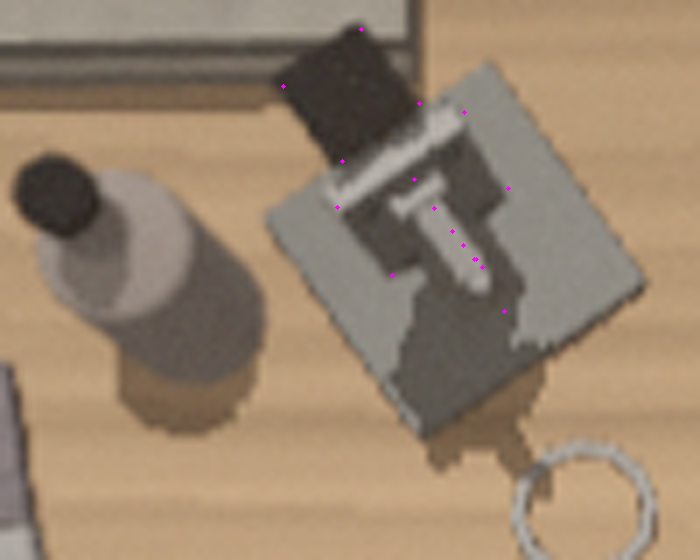

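View pics/o2.png

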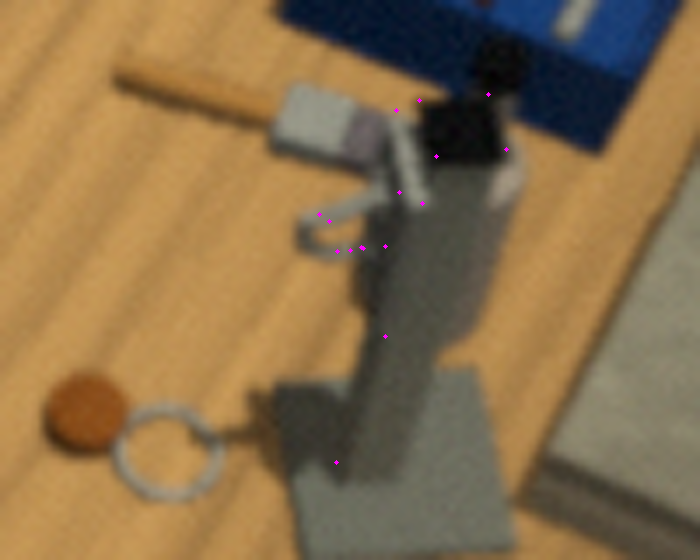

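```bash
cat > fit3.py <<'E'
from fit2 import *
print('----')
rt=u([(408,188)],335,135,6)[0];rs=u([(300,293)],255,215,6)[0]
print('roller tri',np.round(tri(rt,rs),4))
r=('top',[(-38,0,160),(-17,21,135),(-17,-21,135)],u([(408,188),(330,168),(419,140)],335,135,6))
r2=('scene',[(-38,0,160)],u([(300,293)],255,215,6))
W=fit('switch',[r,r2],[.6,-.17,.3]);np.save('W.npy',W)
print('roller',T(W,[(-38,0,160)]),'stn',S3)
for n,p,z in(('bottle cap',(170+55/7,110+195/7),.21),('jar',(417.5,128),.075),('dish',(335+65/6,135+350/6),.03),('tag',(254.5,197.5),.018),('cup',(321,156),.08),('rib a',(335+372/6,135+452/6),.01),('rib b',(390,240),.01)): print(n,np.round(atz('top',p,z),3))
E
python3 fit3.py|sed -n '/----/,$p'
```

```text
----
roller tri [ 0.5867 -0.2079  0.1602]
switch [ 0.6231 -0.1942] 19.04
[-0.1, 0.3, 0.1, 0.5, 0.8, -0.5, 0.9, -0.4]
roller [[ 0.58717584 -0.20662805  0.16      ]] stn [0.6679793  0.21497573 0.64280024]
bottle cap [0.655 0.325 0.21 ]
jar [ 0.704 -0.268  0.075]
dish [ 0.539 -0.077  0.03 ]
tag [0.534 0.171 0.018]
cup [ 0.633 -0.01   0.08 ]
rib a [ 0.491 -0.217  0.01 ]
rib b [ 0.411 -0.195  0.01 ]
```

```bash
cat > go.py <<'E'
import sys
from h import *
# go.py x y z yawdeg : needed shift
s=read_state();R=np.array(s['tool_rot']);p=np.array(s['position'])
x,y,z,a=map(float,sys.argv[1:5]);d=R.T@(np.array([x,y,z])-p)*100
cur=np.arctan2(R[1,0],R[0,0]);dy=-(np.radians(a)-cur);dy=(dy+np.pi)%(2*np.pi)-np.pi
print('dx,dy,dz',np.round(d,2),'yaw',round(dy,3),'t',round(s['t'],2),'pos',np.round(p,4),'curyaw',round(np.degrees(cur),2),'F',np.round(s['force'],1),'w',round(s['width'],3),'tilt',np.round(R[2],3),'j7',np.round(s['joint_positions'],0))
E
python3 go.py .4734 -.150 .12 -20.9
```

```text
dx,dy,dz [ 40.31 -33.5   11.13] yaw 0.682 t 1.3 pos [ 0.1947 -0.5939  0.2313] curyaw 18.16 F [ 0.   0.3 -0.5] w 0.999 tilt [ 0.  0. -1.] j7 [ 74.  39. -11.  90.   9.  52. -12.]
```

```bash
python3 -m creep '[{"dx":3.6,"dy":-3,"dz":0,"yaw":0.07},{"dx":7.2,"dy":-6,"dz":0,"yaw":0.14},{"dx":10.8,"dy":-9,"dz":0,"yaw":0.21},{"dx":14.4,"dy":-12,"dz":0.5,"yaw":0.28},{"dx":18,"dy":-15,"dz":1,"yaw":0.35},{"dx":21.6,"dy":-18,"dz":1.5,"yaw":0.42},{"dx":25.2,"dy":-21,"dz":2,"yaw":0.49},{"dx":28.8,"dy":-24,"dz":3,"yaw":0.56},{"dx":32.4,"dy":-27,"dz":4,"yaw":0.63},{"dx":36,"dy":-30,"dz":5,"yaw":0.682}]' 0.41 60; python3 go.py .4734 -.150 .10 -20.9
```

```text
t: 2.3
position: [0.4445, -0.1951, 0.1812]
tool_rot: [[0.933, -0.359, 0.001], [-0.359, -0.933, -0.001], [0.001, 0.0, -1.0]]
force: [1.2, -0.4, -0.3]
width: 0.584
dx,dy,dz [ 1.06 -5.25  8.12] yaw -0.003 t 2.3 pos [ 0.4445 -0.1951  0.1812] curyaw -21.07 F [ 1.2 -0.4 -0.3] w 0.584 tilt [ 0.001  0.    -1.   ] j7 [ 16.  34.   4. 117.  -4.  29. -88.]
```

```bash
python3 -m creep '[{"dx":0.2,"dy":-1,"dz":1.4,"yaw":0},{"dx":0.4,"dy":-2,"dz":2.8,"yaw":0},{"dx":0.6,"dy":-3,"dz":4.2,"yaw":0},{"dx":0.8,"dy":-4,"dz":5.6,"yaw":0},{"dx":1,"dy":-5,"dz":7,"yaw":0},{"dx":1.1,"dy":-5.2,"dz":8.4,"yaw":0},{"dx":1.1,"dy":-5.2,"dz":9.6,"yaw":0},{"dx":1.1,"dy":-5.2,"dz":10.5,"yaw":0},{"dx":1.1,"dy":-5.2,"dz":11,"yaw":0},{"dx":1.1,"dy":-5.2,"dz":11,"yaw":0}]'; python3 go.py .4734 -.150 .005 -20.9
python3 - <<'E'
from h import *
crop('top',(385,195),100,100,6,'a1.png');crop('scene',(295,260),100,100,6,'a1s.png')
a=cv2.imread('pics/a1.png');b=cv2.imread('pics/a1s.png');cv2.imwrite('pics/a1b.png',cv2.resize(np.hstack([a,b]),(800,400)))
E
```

```text
t: 3.3
position: [0.4717, -0.1523, 0.0708]
tool_rot: [[0.934, -0.358, -0.001], [-0.358, -0.934, 0.0], [-0.001, 0.0, -1.0]]
force: [-0.4, -1.5, 0.2]
width: 0.593
dx,dy,dz [ 0.08 -0.28  6.58] yaw -0.001 t 3.3 pos [ 0.4717 -0.1523  0.0708] curyaw -20.96 F [-0.4 -1.5  0.2] w 0.593 tilt [-0.001  0.    -1.   ] j7 [ 11.  46.   2. 119.  -7.  15. -92.]
```

View pics/a1b.png

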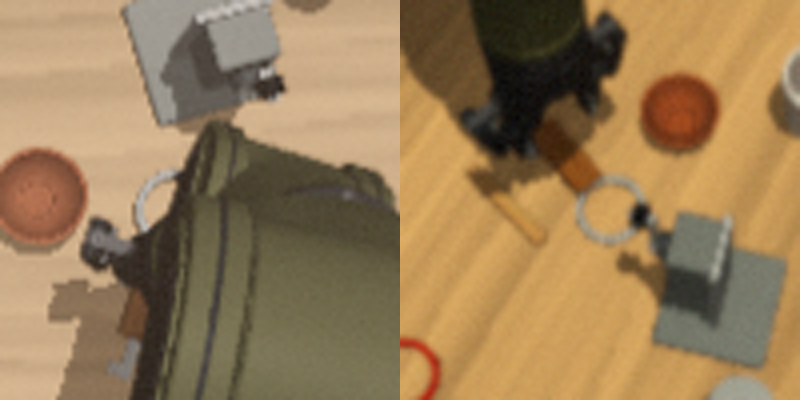

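```bash
python3 -m creep '[{"dx":0.1,"dy":-0.2,"dz":1,"yaw":0},{"dx":0.1,"dy":-0.2,"dz":2,"yaw":0},{"dx":0.1,"dy":-0.2,"dz":3,"yaw":0},{"dx":0.1,"dy":-0.2,"dz":4,"yaw":0},{"dx":0.1,"dy":-0.2,"dz":5,"yaw":0},{"dx":0.1,"dy":-0.2,"dz":5.8,"yaw":0},{"dx":0.1,"dy":-0.2,"dz":6.3,"yaw":0},{"dx":0.1,"dy":-0.2,"dz":6.6,"yaw":0},{"dx":0.1,"dy":-0.2,"dz":6.6,"yaw":0},{"dx":0.1,"dy":-0.2,"dz":6.6,"yaw":0}]'; python3 go.py .4734 -.150 .005 -20.9
python3 - <<'E'
from h import *
crop('top',(385,195),100,100,6,'a2.png');crop('scene',(295,260),100,100,6,'a2s.png')
a=cv2.imread('pics/a2.png');b=cv2.imread('pics/a2s.png');cv2.imwrite('pics/a2b.png',cv2.resize(np.hstack([a,b]),(800,400)))
E
```

```text
t: 4.4
position: [0.474, -0.1506, 0.0055]
tool_rot: [[0.934, -0.357, 0.0], [-0.357, -0.934, -0.0], [0.0, 0.0, -1.0]]
force: [-0.6, 0.7, 0.6]
width: 0.589
dx,dy,dz [-0.08 -0.04  0.05] yaw -0.0 t 4.4 pos [ 0.474  -0.1506  0.0055] curyaw -20.92 F [-0.6  0.7  0.6] w 0.589 tilt [ 0.  0. -1.] j7 [ 12.  54.   1. 120.  -7.   7. -92.]
```

View pics/a2b.png

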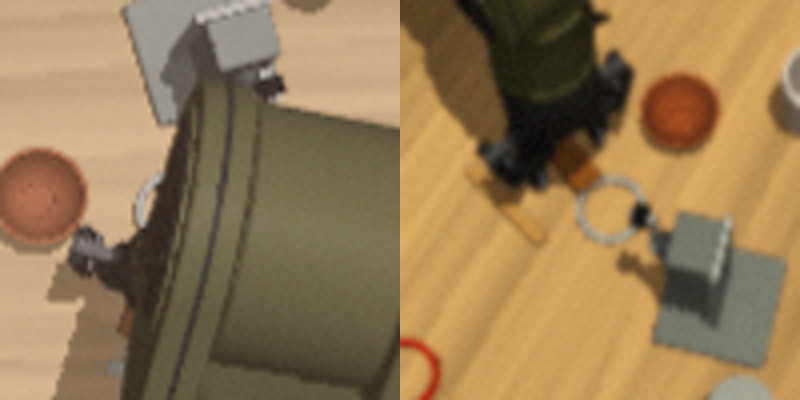

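```bash
python3 -m creep '[{"dx":0},{"dx":0},{"dx":0},{"dx":0},{"dx":0},{"dx":0},{"dx":0},{"dx":0},{"dx":0},{"dx":0}]' 1 80; python3 -m creep '[{"dz":-0.5},{"dz":-1.5},{"dz":-3},{"dz":-5},{"dz":-7},{"dz":-9},{"dz":-11},{"dz":-13},{"dz":-15},{"dz":-17}]'
python3 - <<'E'
from h import *
crop('top',(385,195),100,100,6,'a3.png');crop('scene',(295,260),100,100,6,'a3s.png')
a=cv2.imread('pics/a3.png');b=cv2.imread('pics/a3s.png');cv2.imwrite('pics/a3b.png',cv2.resize(np.hstack([a,b]),(800,400)))
E
```

```text
invalid input
invalid input
```

View pics/a3b.png

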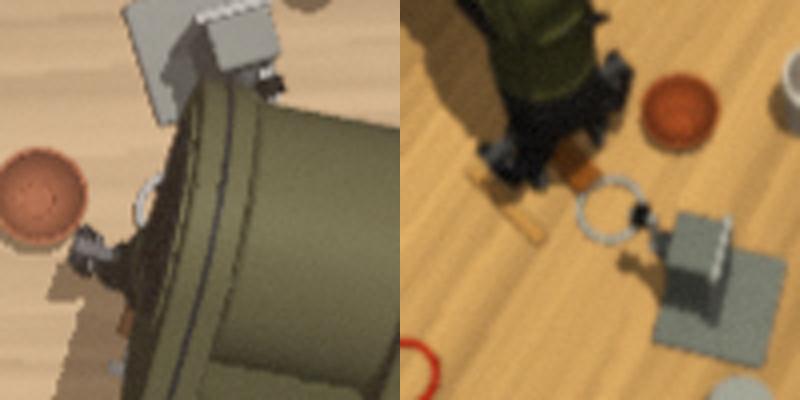

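All four keys are required in each row.

```bash
python3 -m creep '[{"dx":0,"dy":0,"dz":0,"yaw":0},{"dx":0,"dy":0,"dz":0,"yaw":0},{"dx":0,"dy":0,"dz":0,"yaw":0},{"dx":0,"dy":0,"dz":0,"yaw":0},{"dx":0,"dy":0,"dz":0,"yaw":0},{"dx":0,"dy":0,"dz":0,"yaw":0},{"dx":0,"dy":0,"dz":0,"yaw":0},{"dx":0,"dy":0,"dz":0,"yaw":0},{"dx":0,"dy":0,"dz":0,"yaw":0},{"dx":0,"dy":0,"dz":0,"yaw":0}]' 1 80; python3 go.py .4734 -.150 .005 -20.9
python3 - <<'E'
from h import *
crop('scene',(295,260),100,100,6,'a4s.png')
E
```

```text
t: 5.6
position: [0.474, -0.1506, 0.0059]
tool_rot: [[0.934, -0.357, 0.001], [-0.357, -0.934, -0.0], [0.001, -0.0, -1.0]]
force: [-0.3, -0.7, 5.6]
width: 0.282
dx,dy,dz [-0.07 -0.03  0.09] yaw -0.0 t 5.6 pos [ 0.474  -0.1506  0.0059] curyaw -20.92 F [-0.3 -0.7  5.6] w 0.282 tilt [ 0.001 -0.    -1.   ] j7 [ 12.  54.   1. 120.  -7.   7. -92.]
```

View pics/a4s.png

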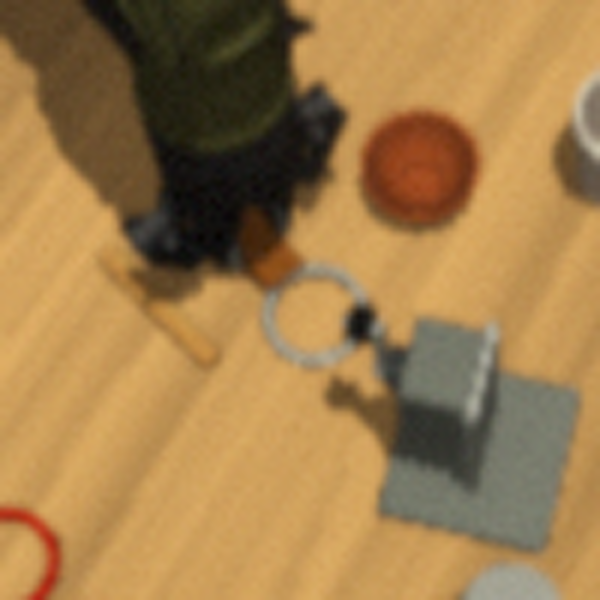

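```bash
python3 -m creep '[{"dx":0,"dy":0,"dz":-0.7,"yaw":0},{"dx":-0.5,"dy":0,"dz":-2,"yaw":0},{"dx":-2,"dy":0,"dz":-4,"yaw":0},{"dx":-3.5,"dy":0,"dz":-7,"yaw":0},{"dx":-5,"dy":0,"dz":-10.5,"yaw":0},{"dx":-6,"dy":0,"dz":-14,"yaw":0},{"dx":-6,"dy":0,"dz":-18,"yaw":0},{"dx":-6,"dy":0,"dz":-22,"yaw":0},{"dx":-6,"dy":0,"dz":-25,"yaw":0},{"dx":-6,"dy":0,"dz":-26,"yaw":0}]'; python3 go.py .545 .123 .265 36.8
python3 - <<'E'
from h import *
crop('top',(385,220),140,140,4,'a5.png');crop('scene',(285,230),140,140,4,'a5s.png')
a=cv2.imread('pics/a5.png');b=cv2.imread('pics/a5s.png');cv2.imwrite('pics/a5b.png',cv2.resize(np.hstack([a,b]),(800,400)))
E
```

```text
t: 6.65
position: [0.4183, -0.1293, 0.2689]
tool_rot: [[0.934, -0.357, 0.006], [-0.357, -0.934, -0.001], [0.006, -0.001, -1.0]]
force: [0.4, 0.1, -0.9]
width: 0.276
dx,dy,dz [  2.81 -28.1    0.44] yaw -1.008 t 6.65 pos [ 0.4183 -0.1293  0.2689] curyaw -20.95 F [ 0.4  0.1 -0.9] w 0.276 tilt [ 0.006 -0.001 -1.   ] j7 [  6.  22.   8. 118.  -5.  39. -95.]
```

View pics/a5b.png

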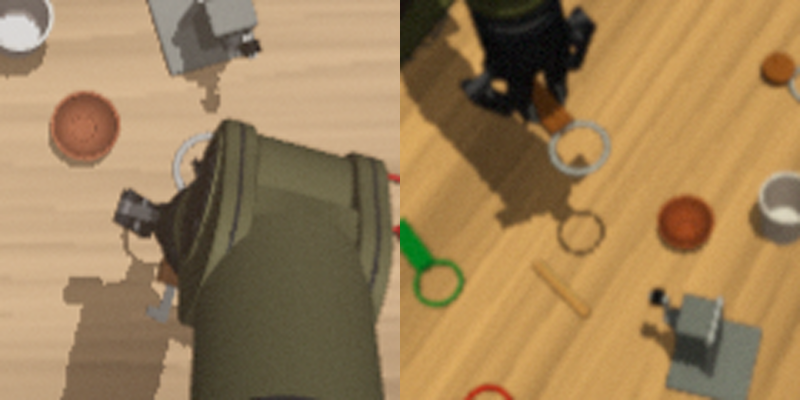

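```bash
python3 -m creep '[{"dx":0.3,"dy":-3,"dz":0,"yaw":-0.11},{"dx":0.6,"dy":-6,"dz":0,"yaw":-0.22},{"dx":0.9,"dy":-9,"dz":0,"yaw":-0.33},{"dx":1.2,"dy":-12,"dz":0,"yaw":-0.44},{"dx":1.5,"dy":-15,"dz":0,"yaw":-0.55},{"dx":1.8,"dy":-18,"dz":0,"yaw":-0.66},{"dx":2.1,"dy":-21,"dz":0,"yaw":-0.77},{"dx":2.4,"dy":-24,"dz":0,"yaw":-0.88},{"dx":2.7,"dy":-27,"dz":0.2,"yaw":-0.97},{"dx":2.8,"dy":-28,"dz":0.4,"yaw":-1.008}]'; python3 go.py .545 .123 .265 36.8
python3 - <<'E'
from h import *
crop('top',(245,160),100,100,6,'b1.png');crop('scene',(375,155),100,100,6,'b1s.png')
E
```

```text
t: 7.75
position: [0.5437, 0.126, 0.2602]
tool_rot: [[0.796, 0.605, -0.001], [0.605, -0.796, 0.002], [0.0, -0.003, -1.0]]
force: [-0.8, 0.7, -1.3]
width: 0.282
dx,dy,dz [-0.08  0.32 -0.49] yaw 0.007 t 7.75 pos [0.5437 0.126  0.2602] curyaw 37.21 F [-0.8  0.7 -1.3] w 0.282 tilt [ 0.    -0.003 -1.   ] j7 [-12.  32.  -9.  99.   6.  49. -77.]
```

View pics/b1.png

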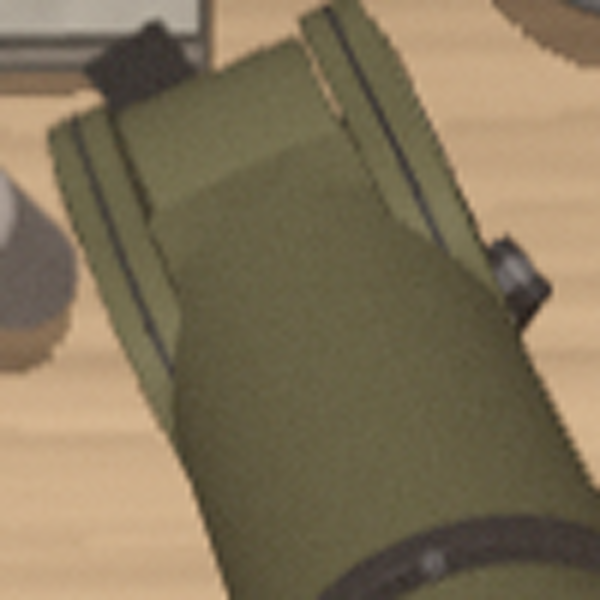

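View pics/b1s.png

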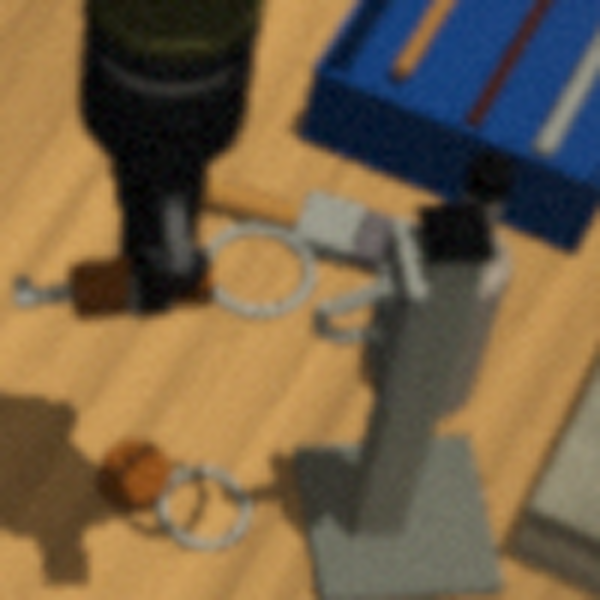

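```bash
cat > ringchk.py <<'E'
import sys
from h import *
S=np.load('S.npy')
def chk(obs,f=None):
    s=read_state();R=np.array(s['tool_rot']);p=np.array(s['position'])
    t=np.linspace(0,2*np.pi,32)
    P=np.array([p+R@np.array([.059+.026*np.cos(a),.026*np.sin(a),-.003]) for a in t])
    c=p+R@np.array([.059,0,-.003])
    print('pred ctr px',proj('scene',c),'obs',obs)
    c0=atz('scene',obs,c[2]);d=R.T@(c0-c);print('obs-pred in tool mm',np.round(d*1000,1))
    cs,sn=np.cos(S[2]),np.sin(S[2])
    far=c0+R@np.array([.026,0,0]);q=far[:2]-S[:2]
    print('far arc in post: out from plate mm',-1000*(cs*q[0]+sn*q[1])-20,'lat',1000*(-sn*q[0]+cs*q[1]),'z',far[2])
    return P
E
python3 - <<'E'
from ringchk import *
P=chk((367.7,149.5))
K=np.load('K.npy');S=np.load('S.npy');cs,sn=np.cos(S[2]),np.sin(S[2])
H=[np.array([S[0]-cs*d,S[1]-sn*d,z]) for d,z in((54,.230),(54,.215),(49,.204),(36,.2),(20,.2),(20,.24))]
crop('scene',(375,155),100,100,7,'b2s.png',proj('scene',np.vstack([P,H])))
E
```

```text
pred ctr px [[367.78256718 149.3981641 ]] obs (367.7, 149.5)
obs-pred in tool mm [-0.3  0.3  0. ]
far arc in post: out from plate mm 50.180761293945096 lat 1.5151117518170942 z 0.262801402155787Traceback (most recent call last):
  File "<stdin>", line 5, in <module>
  File "h.py", line 23, in crop
    for q in pts: cv2.circle(o,(int((q[0]-x0+.5)*s),int((q[1]-y0+.5)*s)),2,(255,0,255),-1)
                  ~~~~~~~~~~^^^^^^^^^^^^^^^^^^^^^^^^^^^^^^^^^^^^^^^^^^^^^^^^^^^^^^^^^^^^^^
cv2.error: OpenCV(4.12.0) :-1: error: (-5:Bad argument) in function 'circle'
> Overload resolution failed:
>  - Can't parse 'center'. Sequence item with index 0 has a wrong type
>  - Can't parse 'center'. Sequence item with index 0 has a wrong type
```

Run:
```python
from ringchk import *
P=chk((367.7,149.5))
S=np.load('S.npy');cs,sn=np.cos(S[2]),np.sin(S[2])
H=[np.array([S[0]-cs*d/1000,S[1]-sn*d/1000,z]) for d,z in((54,.230),(54,.215),(49,.204),(36,.2),(20,.2),(20,.24))]
print(proj('scene',H))
crop('scene',(385,150),70,60,11,'b2s.png',proj('scene',np.vstack([P,H])))
```

```text
pred ctr px [[367.41984976 149.82856311]] obs (367.7, 149.5)
obs-pred in tool mm [ 1.1 -1.1 -0. ]
far arc in post: out from plate mm 50.22012540651323 lat 1.3193765779740616 z 0.26292725162260105
[[380.20387965 155.0849947 ]
 [379.54522808 158.00263097]
 [380.64165426 159.93421119]
 [384.53127994 160.25874135]
 [389.52288495 159.73159313]
 [391.59872326 151.96419498]]
```

View pics/b2s.png

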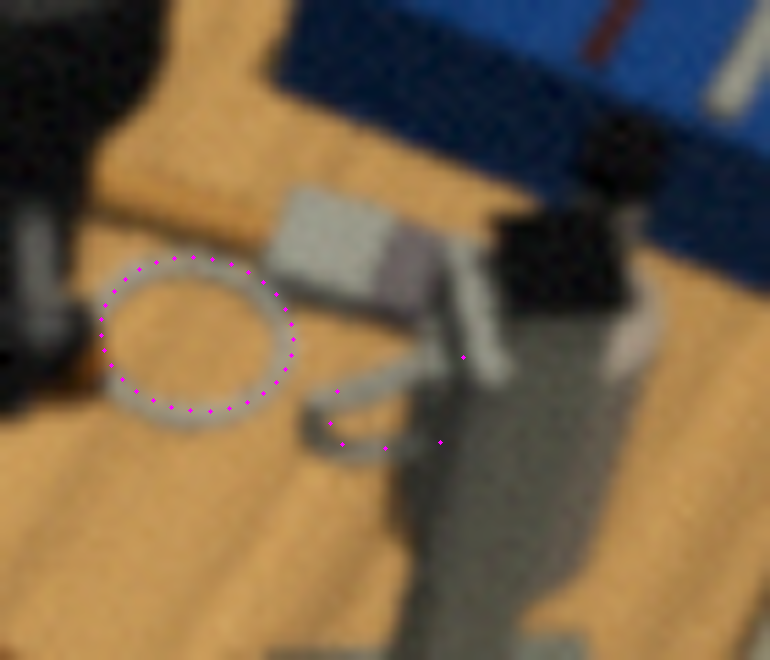

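Run:
```python
from h import *
from scipy.optimize import least_squares
S=np.load('S.npy');cs,sn=np.cos(S[2]),np.sin(S[2])
L=lambda q,z:np.array([S[0]+cs*q[0]-sn*q[1],S[1]+sn*q[0]+cs*q[1],z])
a=(170+477/7-.5,110+278/7-.5);b=(377.9,155.9)
for n,o in(('top',a),('scene',b)):
    q=atz(n,o,.23)[:2]-S[:2];print(n,np.round([1000*(cs*q[0]+sn*q[1]),1000*(-sn*q[0]+cs*q[1])],1))
# bowl bottom in scene at seat level
o=(350+360/11-.5,120+455/11-.5);q=atz('scene',o,.2)[:2]-S[:2];print(np.round([1000*(cs*q[0]+sn*q[1]),1000*(-sn*q[0]+cs*q[1])],1))
```

```text
top [-55.7   3.6]
scene [-61.6  -2.1]
[-43.7  -1.4]
```

```bash
python3 go.py .5655 .1383 .262 36.5
```

```text
dx,dy,dz [ 2.89 -0.07 -0.16] yaw 0.003 t 7.95 pos [0.5428 0.1205 0.2605] curyaw 36.68 F [-0.4 -1.  -1.3] w 0.286 tilt [-0.003  0.    -1.   ] j7 [-12.  32.  -9. 100.   6.  49. -77.]
```

```bash
python3 -m creep '[{"dx":0.6,"dy":0,"dz":0,"yaw":0},{"dx":1.2,"dy":0,"dz":0,"yaw":0},{"dx":1.8,"dy":0,"dz":0,"yaw":0},{"dx":2.4,"dy":0,"dz":0,"yaw":0},{"dx":2.9,"dy":0,"dz":0,"yaw":0},{"dx":2.9,"dy":-0.1,"dz":0.5,"yaw":0},{"dx":2.9,"dy":-0.1,"dz":1,"yaw":0},{"dx":2.9,"dy":-0.1,"dz":1.5,"yaw":0},{"dx":2.9,"dy":-0.1,"dz":1.5,"yaw":0},{"dx":2.9,"dy":-0.1,"dz":1.5,"yaw":0}]'; python3 go.py .5655 .1383 .2 36.5
python3 - <<'E'
from ringchk import *
P=chk((0,0))
S=np.load('S.npy');cs,sn=np.cos(S[2]),np.sin(S[2])
H=[np.array([S[0]-cs*d/1000,S[1]-sn*d/1000,z]) for d,z in((58,.230),(58,.215),(53,.204),(40,.2),(24,.2),(24,.24))]
im=camera('scene')
crop('scene',(385,150),70,60,11,'b3s.png',proj('scene',np.vstack([P,H])),im);crop('scene',(385,150),70,60,11,'b3.png',None,im)
E
```

```text
t: 8.95
position: [0.5664, 0.1404, 0.2461]
tool_rot: [[0.8, 0.599, -0.001], [0.599, -0.8, -0.0], [-0.001, -0.0, -1.0]]
force: [0.2, 0.1, -0.5]
width: 0.278
dx,dy,dz [-0.19  0.12  4.61] yaw 0.006 t 8.95 pos [0.5664 0.1404 0.2461] curyaw 36.82 F [ 0.2  0.1 -0.5] w 0.278 tilt [-0.001 -0.    -1.   ] j7 [-13.  35.  -9.  96.   7.  49. -78.]
pred ctr px [[376.73160367 151.40812689]] obs (0, 0)
obs-pred in tool mm [-1.4792e+03 -1.0592e+03  1.0000e+00]
far arc in post: out from plate mm 1500.0766454288364 lat 1060.6294037964885 z 0.24899798719674615
```

View pics/b3s.png

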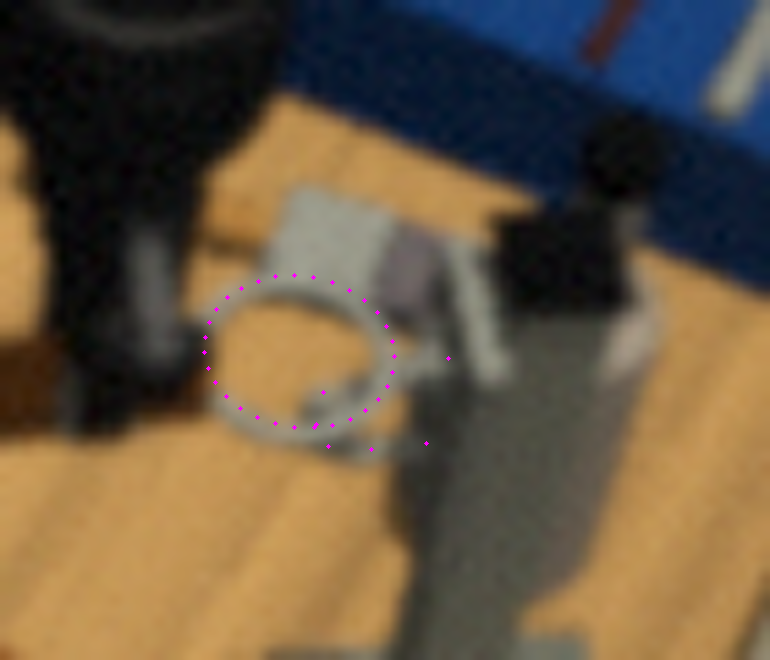

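View pics/b3.png

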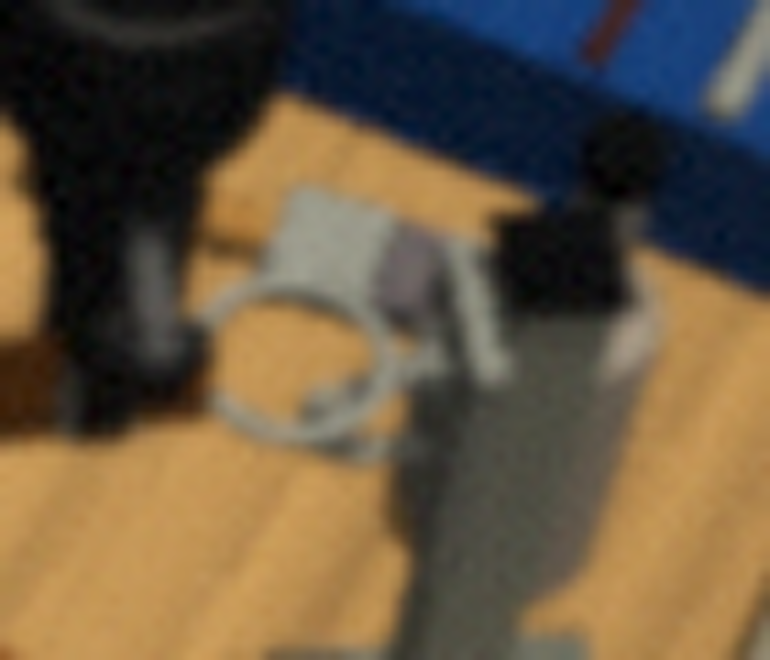

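```bash
python3 go.py .5655 .1383 .2045 36.5;  python3 -m creep '[{"dx":-0.1,"dy":0,"dz":0.4,"yaw":0},{"dx":-0.1,"dy":0,"dz":0.8,"yaw":0},{"dx":-0.1,"dy":0,"dz":1.2,"yaw":0},{"dx":-0.1,"dy":0,"dz":1.6,"yaw":0},{"dx":-0.1,"dy":0,"dz":2,"yaw":0},{"dx":-0.1,"dy":0,"dz":2.3,"yaw":0},{"dx":-0.1,"dy":0,"dz":2.6,"yaw":0},{"dx":-0.1,"dy":0,"dz":2.8,"yaw":0},{"dx":-0.1,"dy":0,"dz":2.8,"yaw":0},{"dx":-0.1,"dy":0,"dz":2.8,"yaw":0}]'; python3 go.py .5655 .1383 .2045 36.5
python3 - <<'E'
from ringchk import *
crop('scene',(385,150),70,60,11,'b4.png')
E
```

```text
dx,dy,dz [-0.22  0.11  4.18] yaw 0.006 t 9.0 pos [0.5666 0.1405 0.2463] curyaw 36.82 F [-0.6 -0.5 -1.4] w 0.278 tilt [-0.  0. -1.] j7 [-13.  35.  -9.  96.   7.  49. -78.]
t: 10.0
position: [0.5653, 0.1397, 0.2181]
tool_rot: [[0.8, 0.599, -0.001], [0.599, -0.8, -0.001], [-0.001, -0.0, -1.0]]
force: [-2.0, -0.5, 0.1]
width: 0.282
dx,dy,dz [-0.07  0.13  1.36] yaw 0.006 t 10.0 pos [0.5653 0.1397 0.2181] curyaw 36.83 F [-2.  -0.5  0.1] w 0.282 tilt [-0.001 -0.    -1.   ] j7 [-14.  37.  -8.  98.   7.  45. -78.]
```

View pics/b4.png

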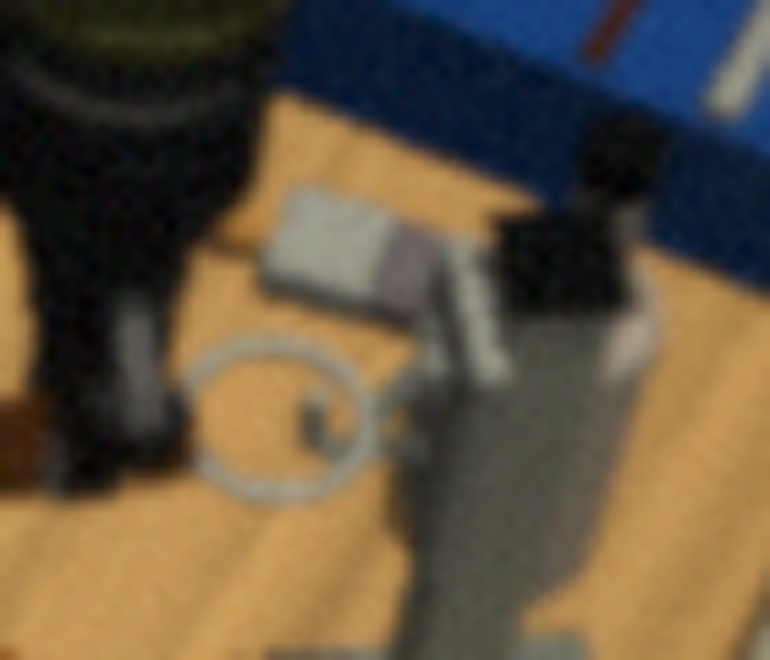

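The ring encircles the tip and the gate is pushed inward (visible at (405,390) in the crop). I'll keep pushing down.

```bash
python3 -m creep '[{"dx":0,"dy":0,"dz":0.2,"yaw":0},{"dx":0,"dy":0,"dz":0.4,"yaw":0},{"dx":0,"dy":0,"dz":0.6,"yaw":0},{"dx":0,"dy":0,"dz":0.8,"yaw":0},{"dx":0,"dy":0,"dz":1,"yaw":0},{"dx":0,"dy":0,"dz":1.1,"yaw":0},{"dx":0,"dy":0,"dz":1.2,"yaw":0},{"dx":0,"dy":0,"dz":1.3,"yaw":0},{"dx":0,"dy":0,"dz":1.3,"yaw":0},{"dx":0,"dy":0,"dz":1.3,"yaw":0}]'; python3 go.py .5655 .1383 .2045 36.5
python3 - <<'E'
from ringchk import *
crop('scene',(385,150),70,60,11,'b5.png')
E
```

```text
t: 11.05
position: [0.5659, 0.1401, 0.2053]
tool_rot: [[0.8, 0.599, 0.0], [0.599, -0.8, 0.0], [0.0, 0.0, -1.0]]
force: [-0.7, -0.4, -0.2]
width: 0.28
dx,dy,dz [-0.13  0.12  0.08] yaw 0.006 t 11.05 pos [0.5659 0.1401 0.2053] curyaw 36.83 F [-0.7 -0.4 -0.2] w 0.28 tilt [ 0.  0. -1.] j7 [-14.  38.  -8.  99.   7.  44. -79.]
```

View pics/b5.png

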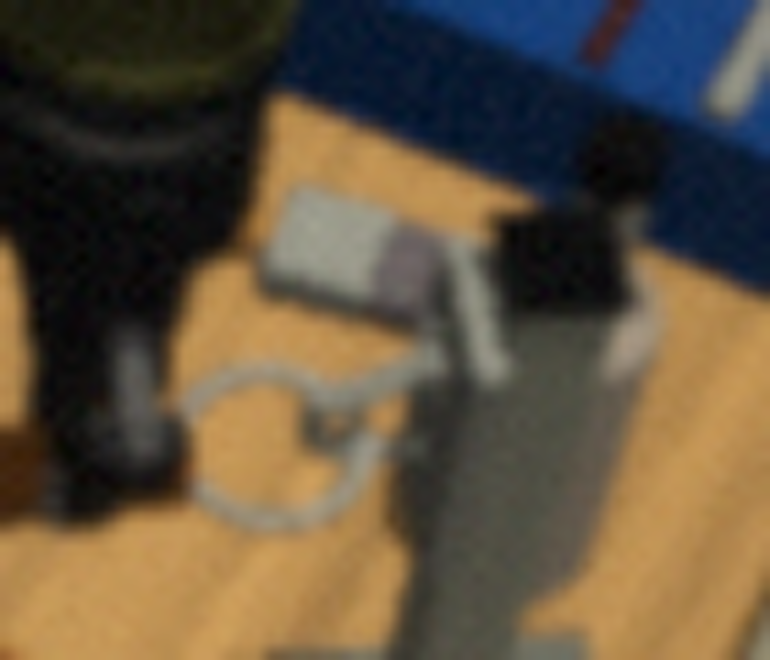

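The gate has shut again above the ring bar. I'll release now.

```bash
python3 -m creep '[{"dx":0,"dy":0,"dz":0,"yaw":0},{"dx":0,"dy":0,"dz":0,"yaw":0},{"dx":0,"dy":0,"dz":0,"yaw":0},{"dx":0,"dy":0,"dz":0,"yaw":0},{"dx":0,"dy":0,"dz":0,"yaw":0},{"dx":0,"dy":0,"dz":0,"yaw":0},{"dx":0,"dy":0,"dz":0,"yaw":0},{"dx":0,"dy":0,"dz":0,"yaw":0},{"dx":0,"dy":0,"dz":0,"yaw":0},{"dx":0,"dy":0,"dz":0,"yaw":0}]' 0.2
python3 - <<'E'
from ringchk import *
crop('scene',(375,155),100,80,8,'c1.png')
E
```

```text
t: 12.1
position: [0.5658, 0.14, 0.2053]
tool_rot: [[0.8, 0.599, 0.0], [0.599, -0.8, -0.0], [0.0, 0.0, -1.0]]
force: [-0.2, 0.5, 0.3]
width: 0.803
```

View pics/c1.png

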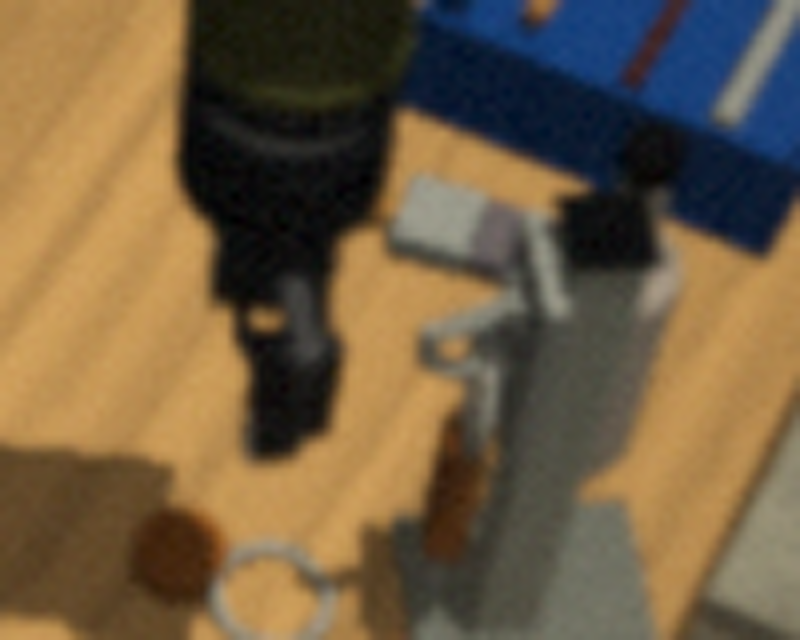

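The key hangs from the hook, with its fob at (450,490) in the crop and the gate shut. Next I retreat and close the gripper to push the lever.

```bash
python3 -m creep '[{"dx":-1,"dy":0,"dz":-1,"yaw":0},{"dx":-3,"dy":0,"dz":-2,"yaw":0},{"dx":-5,"dy":0,"dz":-4,"yaw":0},{"dx":-7,"dy":0,"dz":-6,"yaw":0},{"dx":-9,"dy":0,"dz":-8,"yaw":0},{"dx":-10,"dy":0,"dz":-9,"yaw":0},{"dx":-10,"dy":0,"dz":-9,"yaw":0},{"dx":-10,"dy":0,"dz":-9,"yaw":0},{"dx":-10,"dy":0,"dz":-9,"yaw":0},{"dx":-10,"dy":0,"dz":-9,"yaw":0}]'
python3 - <<'E'
from ringchk import *
crop('scene',(375,155),100,80,8,'c2.png');crop('top',(230,160),100,80,8,'c2t.png')
W=np.load('W.npy');c,s=np.cos(W[2]),np.sin(W[2])
for x,y in((-42,-46),(-42,-26),(-42,4)): print(x,y,W[0]+(c*x-s*y)/1000,W[1]+(s*x+c*y)/1000)
E
python3 go.py .598 -.251 .26 19
```

```text
t: 13.15
position: [0.4858, 0.0806, 0.2944]
tool_rot: [[0.8, 0.6, -0.001], [0.6, -0.8, -0.0], [-0.001, -0.001, -1.0]]
force: [0.2, 0.5, 0.5]
width: 0.803
-42 -46 0.5984013944200675 -0.251416298714415
-42 -26 0.5918767389343034 -0.2325105093685007
-42 4 0.582089755705657 -0.20415182534962922
dx,dy,dz [-10.9   33.25   3.45] yaw 0.312 t 13.25 pos [0.4857 0.0804 0.2946] curyaw 36.87 F [ 1.2 -1.4  0.5] w 0.797 tilt [-0.001 -0.001 -1.   ] j7 [ -8.  25. -10. 107.   5.  49. -74.]
```

View pics/c2.png

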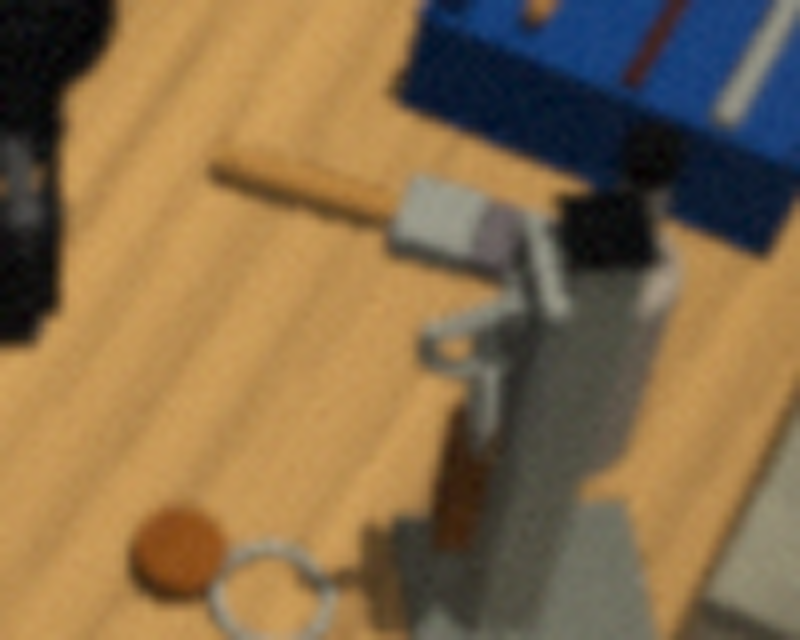

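View pics/c2t.png

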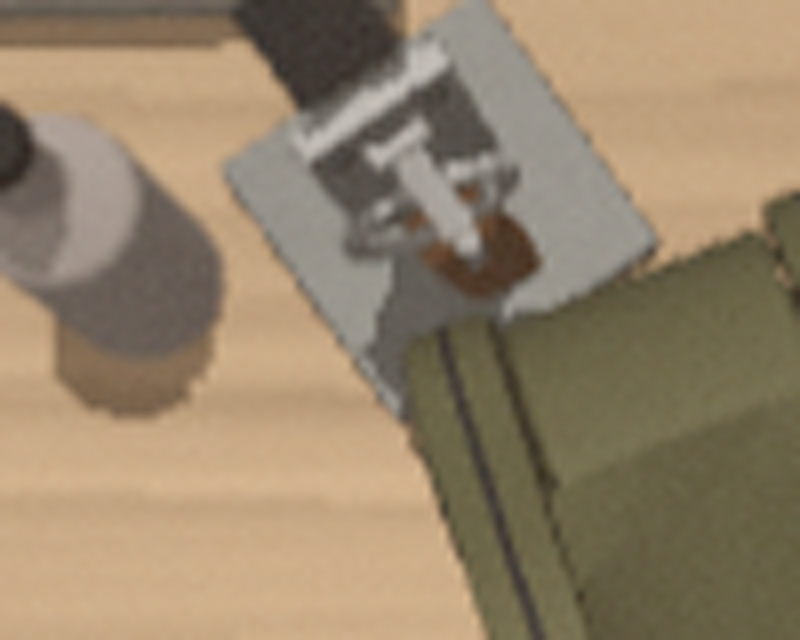

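Both views show the key hanging on the closed hook, with the ring threaded under the gate. I go to the switch with the gripper shut, staying above everything.

```bash
python3 -m creep '[{"dx":-1.1,"dy":3.6,"dz":0,"yaw":0.04},{"dx":-2.2,"dy":7.2,"dz":0,"yaw":0.08},{"dx":-3.3,"dy":10.8,"dz":0,"yaw":0.12},{"dx":-4.4,"dy":14.4,"dz":0,"yaw":0.16},{"dx":-5.5,"dy":18,"dz":0,"yaw":0.2},{"dx":-6.6,"dy":21.6,"dz":0,"yaw":0.24},{"dx":-7.7,"dy":25.2,"dz":0.5,"yaw":0.28},{"dx":-8.8,"dy":28.8,"dz":1,"yaw":0.312},{"dx":-10,"dy":31.5,"dz":2,"yaw":0.312},{"dx":-10.9,"dy":33.3,"dz":3,"yaw":0.312}]' 1
python3 -m creep '[{"dx":0,"dy":0,"dz":0,"yaw":0},{"dx":0,"dy":0,"dz":0,"yaw":0},{"dx":0,"dy":0,"dz":0,"yaw":0},{"dx":0,"dy":0,"dz":0,"yaw":0},{"dx":0,"dy":0,"dz":0,"yaw":0},{"dx":0,"dy":0,"dz":0,"yaw":0},{"dx":0,"dy":0,"dz":0,"yaw":0},{"dx":0,"dy":0,"dz":0,"yaw":0},{"dx":0,"dy":0,"dz":0,"yaw":0},{"dx":0,"dy":0,"dz":0,"yaw":0}]' 
python3 go.py .598 -.251 .15 19
python3 - <<'E'
from h import *
crop('scene',(310,265),100,80,8,'d1.png')
E
```

```text
t: 14.25
position: [0.5983, -0.2545, 0.2642]
tool_rot: [[0.946, 0.323, -0.0], [0.323, -0.946, -0.001], [-0.001, 0.001, -1.0]]
force: [-0.3, 0.2, -0.4]
width: 0.002
t: 15.25
position: [0.5981, -0.2518, 0.2653]
tool_rot: [[0.946, 0.325, 0.0], [0.325, -0.946, -0.0], [0.0, 0.0, -1.0]]
force: [-0.4, -0.7, -0.4]
width: 0.002
dx,dy,dz [ 0.02 -0.08 11.53] yaw -0.001 t 15.25 pos [ 0.5981 -0.2518  0.2653] curyaw 18.95 F [-0.4 -0.7 -0.4] w 0.002 tilt [ 0.  0. -1.] j7 [ 21.  39.  -4.  83.   3.  58. -55.]
```

View pics/d1.png

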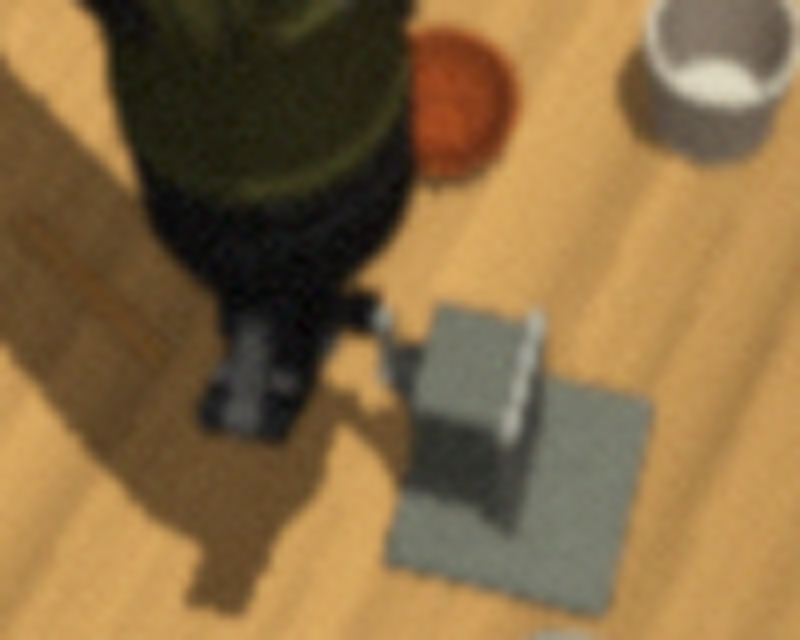

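```bash
python3 -m creep '[{"dx":0,"dy":0,"dz":1.5,"yaw":0},{"dx":0,"dy":0,"dz":3,"yaw":0},{"dx":0,"dy":0,"dz":4.5,"yaw":0},{"dx":0,"dy":0,"dz":6,"yaw":0},{"dx":0,"dy":0,"dz":7.5,"yaw":0},{"dx":0,"dy":0,"dz":9,"yaw":0},{"dx":0,"dy":0,"dz":10.5,"yaw":0},{"dx":0,"dy":0,"dz":11.5,"yaw":0},{"dx":0,"dy":0,"dz":11.7,"yaw":0},{"dx":0,"dy":0,"dz":11.7,"yaw":0}]'
python3 go.py .598 -.251 .15 19
python3 - <<'E'
from h import *
crop('scene',(310,265),100,80,8,'d2.png')
E
```

```text
t: 16.3
position: [0.5982, -0.2518, 0.1483]
tool_rot: [[0.946, 0.325, -0.0], [0.325, -0.946, -0.0], [-0.0, -0.0, -1.0]]
force: [0.7, -0.2, 0.1]
width: -0.002
dx,dy,dz [ 0.01 -0.08 -0.17] yaw -0.001 t 16.3 pos [ 0.5982 -0.2518  0.1483] curyaw 18.95 F [ 0.7 -0.2  0.1] w -0.002 tilt [-0. -0. -1.] j7 [ 21.  47.  -3.  90.   4.  44. -55.]
```

View pics/d2.png

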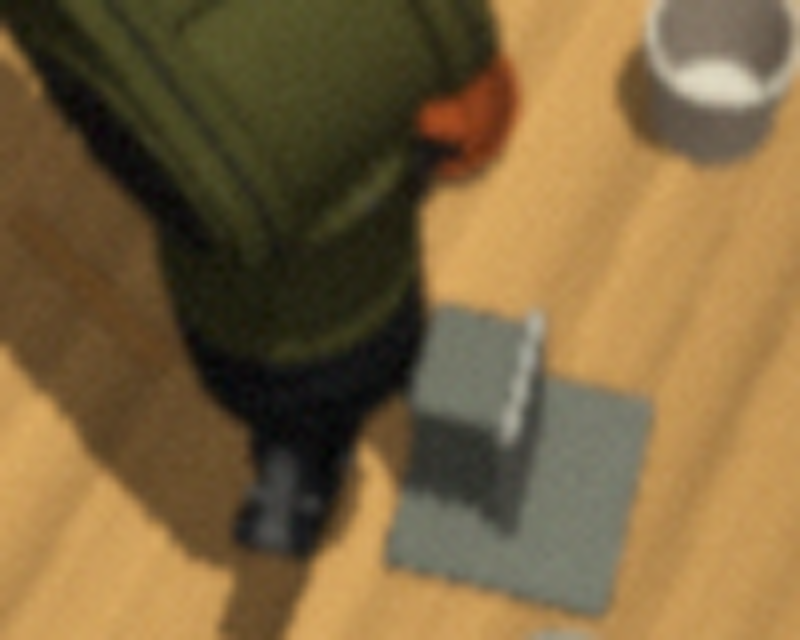

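```bash
python3 -m creep '[{"dx":0,"dy":-0.5,"dz":0,"yaw":0},{"dx":0,"dy":-1,"dz":0,"yaw":0},{"dx":0,"dy":-1.5,"dz":0,"yaw":0},{"dx":0,"dy":-2,"dz":0,"yaw":0},{"dx":0,"dy":-2.5,"dz":0,"yaw":0},{"dx":0,"dy":-3,"dz":0,"yaw":0},{"dx":0,"dy":-3.5,"dz":0,"yaw":0},{"dx":0,"dy":-3.8,"dz":0,"yaw":0},{"dx":0,"dy":-4,"dz":0,"yaw":0},{"dx":0,"dy":-4,"dz":0,"yaw":0}]'
python3 - <<'E'
from h import *
W=np.load('W.npy');c,s=np.cos(W[2]),np.sin(W[2]);F=[]
for i in range(4):
    crop('scene',(310,265),100,80,8,f'd3.png');st=read_state();F.append(st['force'])
q=np.array(st['position'])[:2]-W[:2];print('in switch',c*q[0]+s*q[1],-s*q[0]+c*q[1]);f=np.mean(F,0);print('F along +y',-s*f[0]+c*f[1],f)
crop('top',(390,170),100,80,8,'d3t.png')
E
```

```text
t: 17.35
position: [0.5853, -0.2139, 0.1484]
tool_rot: [[0.946, 0.325, 0.001], [0.325, -0.946, -0.0], [0.0, 0.0, -1.0]]
force: [0.9, -2.0, 1.2]
width: 0.002
in switch -0.04220085030304077 -0.00669043356748812
F along +y -1.795114199317314 [ 1.72222938 -1.30464432  0.08476629]
```

View pics/d3.png

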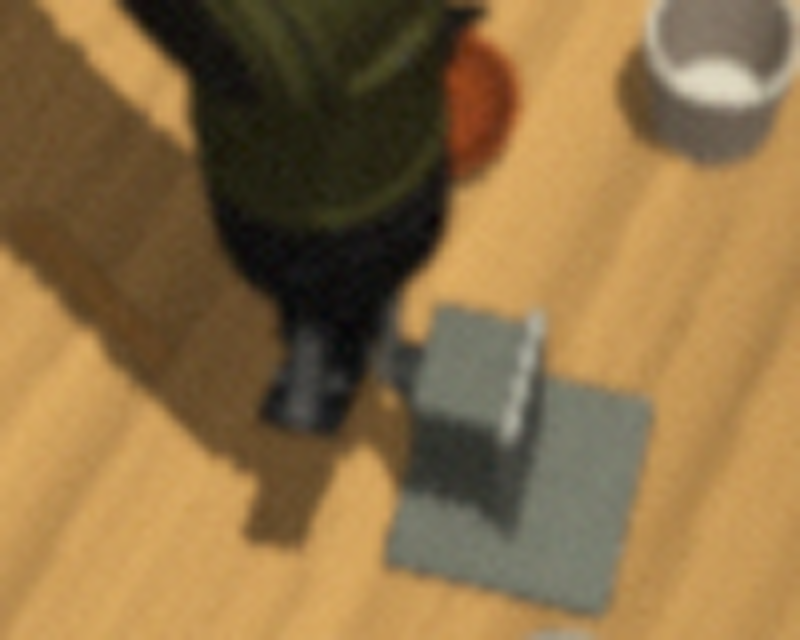

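View pics/d3t.png

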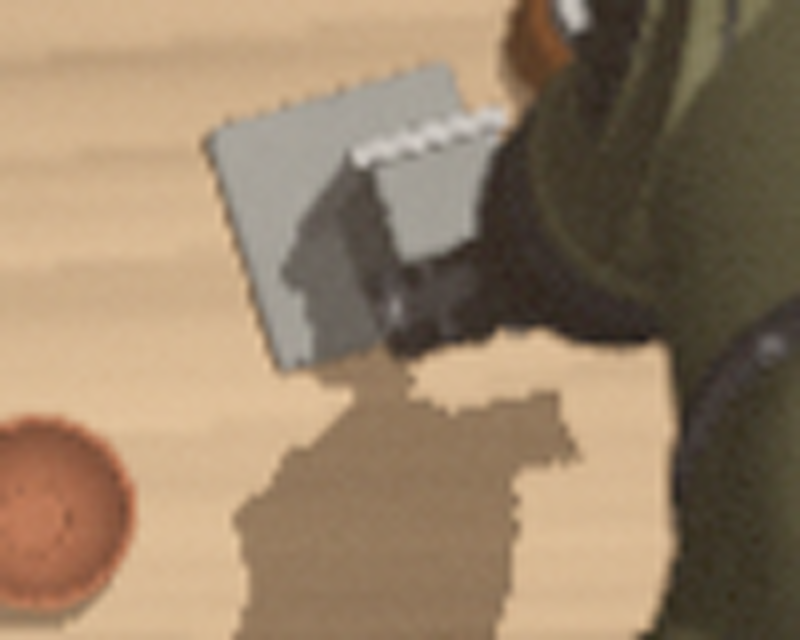

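Contact is made and the lever is tilting at about 1.8 N. I push about 15 mm further, lowering a little to follow the roller.

```bash
python3 -m creep '[{"dx":0,"dy":-0.2,"dz":0.1,"yaw":0},{"dx":0,"dy":-0.4,"dz":0.2,"yaw":0},{"dx":0,"dy":-0.6,"dz":0.3,"yaw":0},{"dx":0,"dy":-0.8,"dz":0.4,"yaw":0},{"dx":0,"dy":-1,"dz":0.5,"yaw":0},{"dx":0,"dy":-1.2,"dz":0.6,"yaw":0},{"dx":0,"dy":-1.4,"dz":0.7,"yaw":0},{"dx":0,"dy":-1.6,"dz":0.7,"yaw":0},{"dx":0,"dy":-1.6,"dz":0.7,"yaw":0},{"dx":0,"dy":-1.6,"dz":0.7,"yaw":0}]'
python3 - <<'E'
from h import *
W=np.load('W.npy');c,s=np.cos(W[2]),np.sin(W[2]);F=[]
for i in range(4):
    crop('scene',(310,265),100,80,8,f'd4.png');st=read_state();F.append(st['force'])
q=np.array(st['position'])[:2]-W[:2];print('in switch',c*q[0]+s*q[1],-s*q[0]+c*q[1]);f=np.mean(F,0);print('F along +y',-s*f[0]+c*f[1],f)
crop('top',(390,170),100,80,8,'d4t.png')
E
```

```text
t: 18.6
position: [0.5799, -0.1992, 0.1412]
tool_rot: [[0.946, 0.325, 0.0], [0.325, -0.946, -0.001], [-0.0, 0.0, -1.0]]
force: [2.0, -3.1, -0.3]
width: 0.002
in switch -0.04248619788417814 0.009397930937398054
F along +y -3.6042900230178283 [ 1.17092655 -3.40879224 -0.9702087 ]
```

View pics/d4.png

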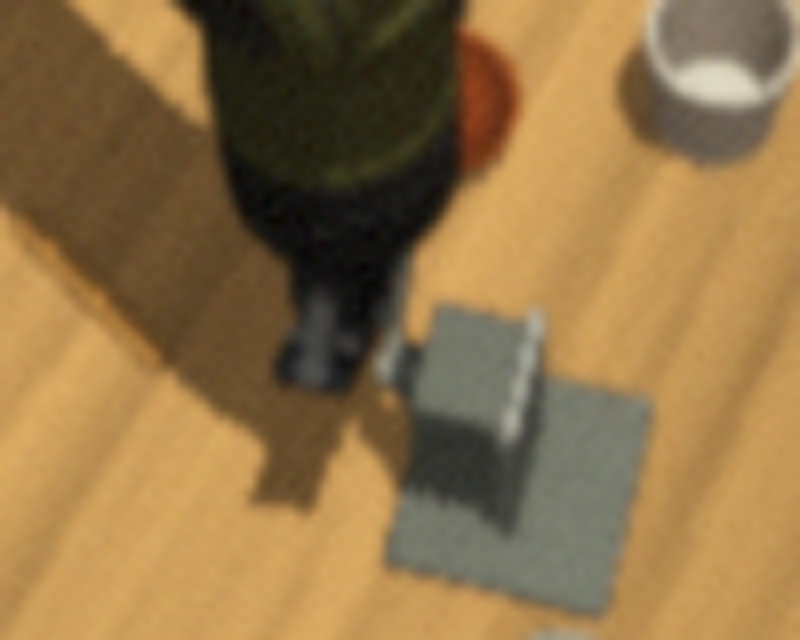

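View pics/d4t.png

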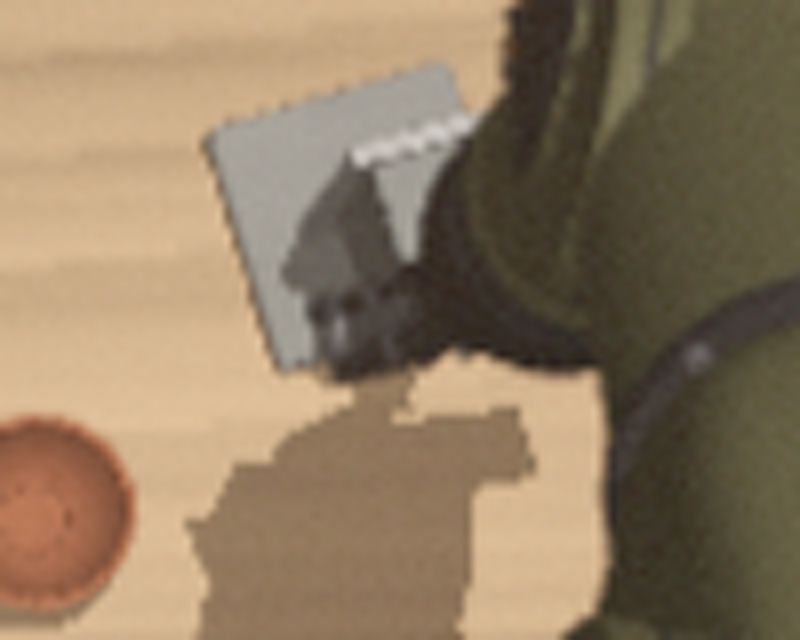

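```bash
python3 -m creep '[{"dx":0,"dy":-0.1,"dz":0.1,"yaw":0},{"dx":0,"dy":-0.2,"dz":0.1,"yaw":0},{"dx":0,"dy":-0.3,"dz":0.2,"yaw":0},{"dx":0,"dy":-0.4,"dz":0.2,"yaw":0},{"dx":0,"dy":-0.4,"dz":0.2,"yaw":0},{"dx":0,"dy":-0.4,"dz":0.2,"yaw":0},{"dx":0,"dy":-0.4,"dz":0.2,"yaw":0},{"dx":0,"dy":-0.4,"dz":0.2,"yaw":0},{"dx":0,"dy":-0.4,"dz":0.2,"yaw":0},{"dx":0,"dy":-0.4,"dz":0.2,"yaw":0}]'
python3 -m creep '[{"dx":0,"dy":0.7,"dz":0,"yaw":0},{"dx":0,"dy":1.4,"dz":0,"yaw":0},{"dx":0,"dy":2.1,"dz":0,"yaw":0},{"dx":0,"dy":2.8,"dz":0,"yaw":0},{"dx":0,"dy":3.5,"dz":0,"yaw":0},{"dx":0,"dy":4.2,"dz":0,"yaw":0},{"dx":0,"dy":5,"dz":0,"yaw":0},{"dx":0,"dy":6,"dz":0,"yaw":0},{"dx":0,"dy":6.5,"dz":0,"yaw":0},{"dx":0,"dy":6.5,"dz":0,"yaw":0}]'
python3 -m creep '[{"dx":0,"dy":0,"dz":-2,"yaw":0},{"dx":0,"dy":0,"dz":-4,"yaw":0},{"dx":0,"dy":0,"dz":-6,"yaw":0},{"dx":0,"dy":0,"dz":-8,"yaw":0},{"dx":-2,"dy":0,"dz":-10,"yaw":0},{"dx":-5,"dy":0,"dz":-12,"yaw":0},{"dx":-9,"dy":0,"dz":-12,"yaw":0},{"dx":-13,"dy":0,"dz":-12,"yaw":0},{"dx":-17,"dy":0,"dz":-12,"yaw":0},{"dx":-20,"dy":0,"dz":-12,"yaw":0}]'
python3 - <<'E'
from h import *
cv2.imwrite('pics/e_t.png',camera('top'));cv2.imwrite('pics/e_s.png',camera('scene'))
for n,c in(('t',(385,185)),('s',(305,265))): crop(n,c,100,100,4,f'e1{n}.png',im=cv2.imread(f'pics/e_{n}.png'))
for n,c in(('t',(220,150)),('s',(385,165))): crop(n,c,100,100,4,f'e2{n}.png',im=cv2.imread(f'pics/e_{n}.png'))
I=lambda f:cv2.imread('pics/'+f)
cv2.imwrite('pics/e1.png',np.hstack([I('e1t.png'),I('e1s.png')]));cv2.imwrite('pics/e2.png',np.hstack([I('e2t.png'),I('e2s.png')]))
E
```

```text
t: 19.85
position: [0.5786, -0.1952, 0.1393]
tool_rot: [[0.946, 0.325, 0.0], [0.325, -0.946, -0.0], [0.0, 0.0, -1.0]]
force: [1.3, -3.2, -0.9]
width: 0.0
t: 20.85
position: [0.5998, -0.2578, 0.1392]
tool_rot: [[0.946, 0.323, 0.0], [0.323, -0.946, -0.001], [-0.0, 0.001, -1.0]]
force: [0.2, 0.1, 0.3]
width: 0.004
t: 21.85
position: [0.4077, -0.3218, 0.2595]
tool_rot: [[0.946, 0.324, -0.001], [0.324, -0.946, -0.0], [-0.001, -0.0, -1.0]]
force: [-0.1, -0.4, -0.5]
width: -0.003
```

View pics/e1.png

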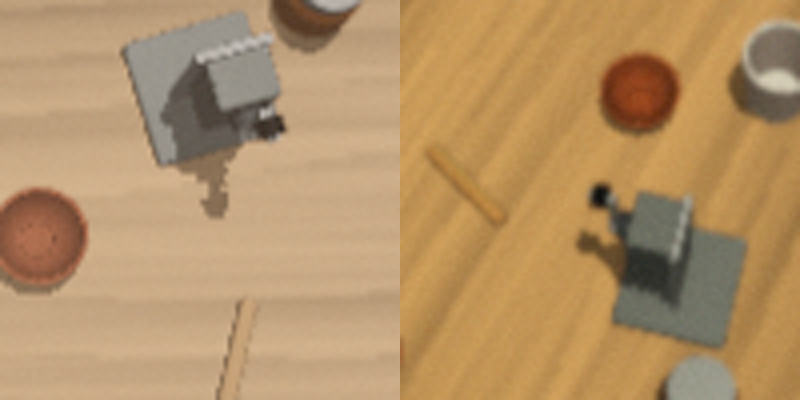

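View pics/e2.png

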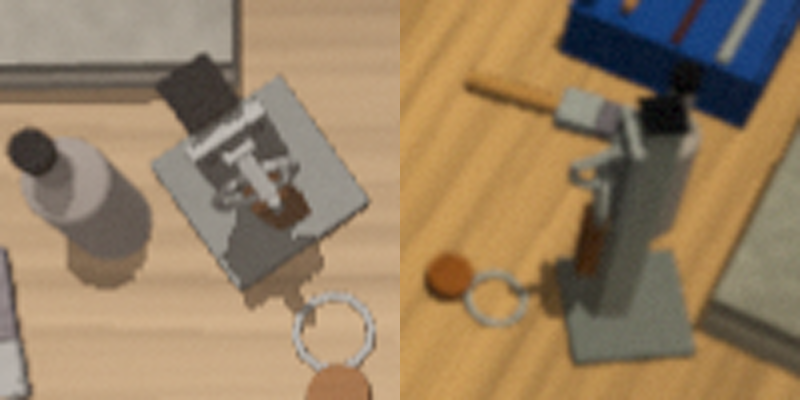

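View pics/e_t.png

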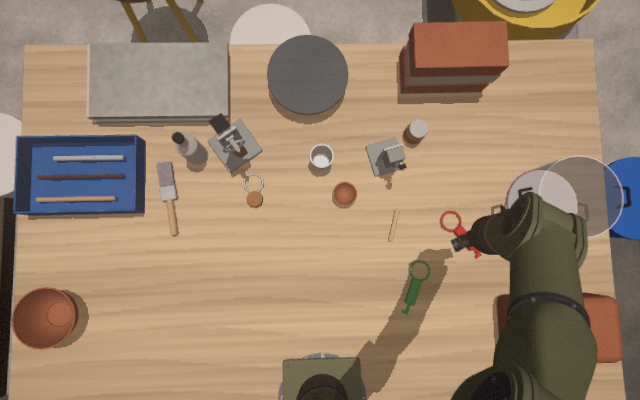

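The lever is upright again, with the roller at (402,166) in the top picture as at the start. The key hangs on the shut hook, and the dish, rib, cup, tag, bottle and jar are where they were.

```bash
python3 -c "
from cell import *
print(read_state()['force']);print(sign_off())"
```

```text
[ 0.71953087 -0.28149946  0.55730753]
the job is handed in; nothing more can be done
None
```

The key hangs on the interlock post and the switch has been reset, in that order. I handed the job in at about 22 s.

- **Key:** I picked the wooden fob, not the round tag or the green and red look-alikes. I pushed the ring down past the gate until it shut, then let go. The last top and scene pictures show the gate shut and the key hanging from the hook.
- **Switch:** I pushed the roller arm sideways with the closed fingers until the push reached about 3.5 N, against about 2.3 N needed to trip. I estimate the roller moved 30 mm or more, against 24 mm needed. After I backed off, the roller was at its starting pixel again, so the lever had sprung back. The trip itself has no direct readout. I infer it from the force and the travel, because the gripper hid the roller during the push.
- **Surroundings:** By eye, the other objects looked unmoved in the last top picture, and the robot was clear with no load on the wrist.
- **Disagreement:** My two camera views put the hook tip about 6 mm apart. I aimed between them; both lay within the allowed range, and the ring went in without a retry.
- **Refused commands:** Two move commands were refused as invalid input because their rows lacked some keys. The arm did not move.

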